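Feed the honey tasting jars into the bench sealer

ROBOT

A 7-joint arm with a two-finger parallel gripper is mounted at the origin on the work surface. World frame = base frame: x ahead of the robot, y to its left, z up, the work surface at z = 0. Lengths are in mm, angles in rad, forces in N, time in s.
With the tool pointing down it reaches from about 400 to 875 mm from the base axis. Payload 19.3 kg.
Tool frame: the origin (TCP) lies between the finger pads; the fingertips stand 25 mm ahead of it and the grasp point (between the pads) lies 6 mm ahead of it (tip_reach is the distance from the TCP to the fingertips, in mm); z points along the fingers, y is the line along which they close (so a half turn about z gives the same grasp; the last joint's range is limited). The gripper opens to 85 mm and grips with 20 to 120 N. Pads are 22 mm wide; open, the fingers measure 114 mm over their backs; the gripper's body (76 mm by 85 mm) begins 54 mm behind the grasp point. The pads swing forward as they close: fully open they stand 13 mm farther back than shut.
Start: joints at [-1.285, 0.521, -0.036, 1.599, 0.021, 1.021, -0.113], TCP at [217.731, 585.84, 256.291] pointing down, gripper open.
Joint ranges: [-2.91, 2.91], [-0.3, 2.13], [-1.5, 1.42], [0.17, 2.43], [-1.26, 4.41], [0.16, 1.93], [-2.52, 2.52]. Speed limits (rad/s): [1.89, 1.89, 2.39, 2.39, 3.01, 3.01, 3.01].

INTERFACE

Orientations are given as a unit quaternion [w, x, y, z].
In Python, from rig import read_state, get_image, close_job, tip_reach gives the robot as it stands.
- The arm moves only by the tool move_arm, never from a script. Its argument "targets" is a list that holds one entry, the list of rows, each a list of 7 numbers: the shift along the tool's x, y, z as a fraction of full scale, then the turn, a rotation vector about the tool's x, y, z as a fraction of full scale, then the opening, from -1 (shut) to 1 (fully open). In form: [[[x, y, z, rx, ry, rz, hand], ...]]. A call has exactly 5 rows; each row is the pose to reach, as a shift and turn from the pose commanded when the call began, along the tool's axes at that moment; what a row does not reach only later rows make up. Full scale, the value 1, is 120 mm for a shift and 90 degrees for a turn. A row lasts 1/10 s, in which the tool goes at most 50 mm and 8.59 degrees, less where a joint would pass 70% of its speed; a pose out of reach is approached as far as the arm can. A call with a number of a shift or a turn outside -1 to 1 is refused whole. A call with a gripper value outside its range is refused whole. The fingers move at their own pace and stop on an object; "squeeze" is the grip in N (left out, the last holds). Time passes only in rows, so rows that repeat a pose let the fingers close, or fill a call up. It gives the time, the measured TCP pose, the force, the opening and the grip force at its end, in the units of the state.
- read_state(): the state, without advancing time (a new reading comes with each control period).
- get_image(name): name is "side" or "top" or "wrist"; returns a dict with "frame" (420x560x3 uint8, red, green, blue), "z_map" (420x560 float32, mm along the optical axis (not along the pixel's ray), 0 where there is no reading), "fx", "fy", "cx", "cy" (pixels), "extrinsics" (4x4, takes a point from camera to world coordinates). Camera axes: x right, y down, z forward; pixel columns grow to the right and rows downward; lengths in mm; the calibration is good to about 2 mm. A picture is of the moment at which its call begins.
- close_job(): hands the job in; it is judged then, once.
The state is a dict: "clock": time; "joint_positions": joint angles; "joint_velocities": joint speeds; "joint_torque": joint torques, N m; "tcp_pos": TCP position; "eef_rot": TCP orientation; "force": force on the tool from outside, world axes, zero at the start; "wrist_torque": the same for the moment, N m; "finger_gap": finger opening in mm; "gripper_force": force on a finger pad.
Only numpy, scipy, OpenCV 4.12 (cv2) and the standard library are available. Lean on these libraries where they do the work, as an engineer would, in place of code of your own. Each camera call takes 0.05 s, during which the arm holds its last target. There are 200 camera calls.

TASK

Pull the cabinet drawer out to its stop, take every tasting jar from it, set each on the open funnel of the sealer and slide it upright into the lane under the low clear guard, until all stand in single file beneath it. Then tighten the guard's two clamp knobs to their end stops, first the one nearer the mouth and then the one nearer the control box, and leave the drawer shut. Leave the label roll, tape roll, large jars and tape dispenser where they are.

Things in the scene. Friction and masses are not known exactly. Their poses are not given: they have to be found in the camera images.
- cabinet: low wooden packing cabinet 240 x 300 x 88 mm (x, y, z) with one grey-fronted drawer; origin at the centre of its underside, its drawer front faces its -x. Fixed; its place and yaw vary.
- cabinet_drawer0 (a joint): drawer travel in m: 0 shut, 0.166 at its stop; slides out along the cabinet's -x. Floor 22 mm above the table, side walls up to 66, front panel up to 76 mm. Inside 195 mm (x) by 258 mm (y); shut, its inside spans x = -99 to +96 mm of the cabinet's frame. The carcase front, 88 mm high, is at x = -105 mm.
- cabinet_drawer0_handle (a point): middle of the drawer's steel bar handle: a horizontal bar 11 mm thick and 120 mm long along the cabinet's y, 35 mm in front of the drawer front, 50 mm above the table
- sealer: bench sealer, fixed; place and yaw vary. Origin at table height on the lane's centre line, below the mouth edge of its clear guard. +y points out of the mouth, where jars come in; -y into the lane; x across it. Steel base plate 6 mm thick. Grey clamp bar 70 mm high along the lane's -x side (x = -50 to -120 mm, y = 0 to -235 mm) carries two knobs.
- funnel (a point): a good place to set a jar down: on the base plate (6 mm above the table), middle of the open funnel, 72 mm outside the mouth edge. Funnel rails, 20 mm above the plate, stand 96 mm apart at y = +120 mm of the sealer and narrow to 60 mm at the mouth (y = 0).
- lane_mouth (a point): centre of the lane's mouth on the base plate. From here the clear guard plate covers the lane for 235 mm along the sealer's -y, x +-49 mm, underside 62 mm and top 70 mm above the table, on corner posts. Lane rails 60 mm apart, 20 mm above the plate.
- lane_end (a point): end of the lane on the base plate: the face of the white control box (105 mm high, reaching 105 mm further along -y), 238 mm past the mouth
- knob_front (a joint): angle of the captive clamp knob nearer the mouth, rad: 2.4 is the tight end stop; grows clockwise seen from above; starts at 0 to 0.25
- knob_rear (a joint): the same for the clamp knob nearer the control box
- knob_front_grip (a point): grip point on the axis of the knob nearer the mouth (at x = -85, y = -60 mm of the sealer), 107 mm above the table; black bar grip 42 mm long along this point's x, 14 mm thick along its y, from 82 to 114 mm high; the point turns with the knob
- knob_rear_grip (a point): the same for the knob nearer the control box (at x = -85, y = -175 mm of the sealer)
- jar0: squat honey tasting jar, 54 mm diameter, 48 mm high with brass lid, about 0.11 kg; origin at the centre of its underside, z up. Two to four such jars are present, at first in the shut drawer; an absent one is None.
- jar1: squat honey tasting jar, 54 mm diameter, 48 mm high with brass lid, about 0.11 kg; origin at the centre of its underside, z up. Two to four such jars are present, at first in the shut drawer; an absent one is None.
- jar2: squat honey tasting jar, 54 mm diameter, 48 mm high with brass lid, about 0.11 kg; origin at the centre of its underside, z up. Two to four such jars are present, at first in the shut drawer; an absent one is None.
- jar3: squat honey tasting jar, 54 mm diameter, 48 mm high with brass lid, about 0.11 kg; origin at the centre of its underside, z up. Two to four such jars are present, at first in the shut drawer; an absent one is None.
- label_roll: bystander: roll of paper labels, 84 mm diameter, 50 mm high; origin at the centre of its underside
- tape_roll: bystander: roll of clear tape, 96 mm diameter, 25 mm high; origin at the centre of its underside
- big_jar_a: bystander: large honey jar, 78 mm diameter, 100 mm high; origin at the centre of its underside
- big_jar_b: bystander: large honey jar, 78 mm diameter, 100 mm high; origin at the centre of its underside
- tape_gun: bystander: grey hand tape dispenser about 145 mm long along its x, 50 mm wide, 30 mm high; origin at the centre of its underside

How it is judged:
By the outcome, as a careful person would: the job done as asked, in the order asked, and still so for the second after the job is handed in, with the robot touching nothing.
Of jar0, jar1, jar2, jar3 only 2 to 4 are there at a start; the rules pass over those that are not, and their reading is None.
At some moment in a run one of jar0, jar1, jar2, jar3 may be knocked a few centimetres aside while the robot is not near it.
Once in a run the grip may slacken for a moment while it holds something.
It also fails if it takes over 210 s, if anything falls off the work surface, if the arm or the gripper's body presses on something with over 40 N, if the wrist force passes 120 N, or if a joint passes its speed limit or range.

## Working session

There is one attempt and no reset: what is moved stays moved. The work goes in short steps, Python scripts to look and compute and a tool call to move; the robot and the scene stay as the last step left them, time stands still between calls to the robot, and variables do not carry over. Pictures are saved under pics/ and viewed, at most 14 in all, crops included, and the job is handed in when it is done.

Besides the shell and the picture viewer there is one more tool, called after "Call:" as a command line: name --argument value ..., lists and objects as JSON in quotes. move_arm: Moves the arm, as the interface text tells. Its arguments: {"type":"object","properties":{"targets":{"type":"array"},"squeeze":{"type":"number"}},"required":["targets"]}

```bash
ls; mkdir -p pics; python3 - <<'E'
from rig import *
import cv2,numpy as np
s=read_state();print(s)
for n in("side","top"):
    d=get_image(n);cv2.imwrite(f"pics/{n}0.png",d["frame"][:,:,::-1]);print(n,d["fx"],d["cx"],d["cy"],np.round(d["extrinsics"],3).tolist(),(d["z_map"]>0).mean())
    np.savez(f"{n}0.npz",**d)
E
```

```text
pics
{'clock': 0.0, 'joint_positions': array([-1.28521656,  0.52198985, -0.03634669,  1.60000389,  0.02121754,
        1.02106455, -0.11280498]), 'joint_velocities': array([-1.51655880e-05, -1.00031978e-04, -2.52982804e-04,  9.41398001e-04,
       -4.96904496e-04, -7.06433117e-04, -1.75778488e-04]), 'joint_torque': array([ 4.46659942e-05, -9.27099895e+01,  1.97887927e+00, -3.69965744e+01,
        1.77231448e-02,  7.47269980e-03, -4.75821622e-06]), 'tcp_pos': array([217.62272678, 585.57086326, 255.74202   ]), 'eef_rot': array([-5.53425500e-05,  1.76947778e-01,  9.84220093e-01, -5.37183802e-04]), 'force': array([ 0.5882802 , -0.10994539,  0.11781466]), 'wrist_torque': array([-0.03873844,  0.00079169,  0.06058886]), 'gripper_force': 0.0, 'finger_gap': 85.7036617629625}
side 401.640569797337 286.1571703678195 209.22872456349324 [[0.974, -0.155, 0.166, 372.488], [-0.226, -0.726, 0.649, -778.444], [0.02, -0.67, -0.742, 953.658], [0.0, 0.0, 0.0, 1.0]] 0.9960926870748299
top 440.6323684145526 277.8329638778086 204.5332450600855 [[-0.018, -0.999, 0.049, 479.1], [-1.0, 0.018, 0.01, -19.439], [-0.011, -0.049, -0.999, 1253.733], [0.0, 0.0, 0.0, 1.0]] 0.9959183673469387
```

View pics/top0.png

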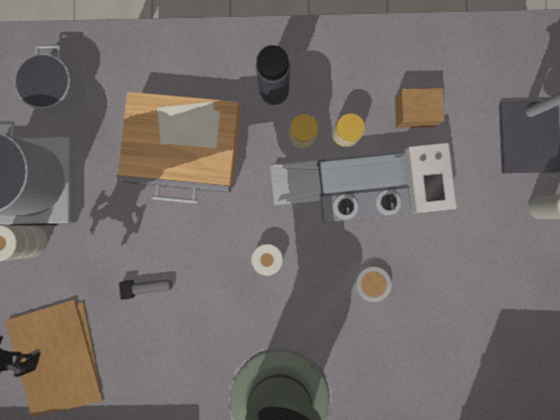

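View pics/side0.png

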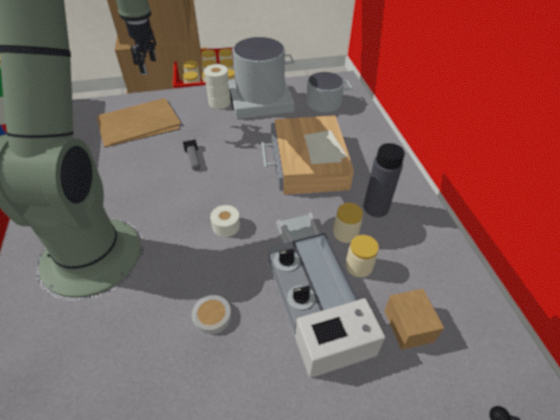

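The top view shows the cabinet at (180,140) with its handle at (175,200). The sealer has its funnel at (297,183), knobs at (345,207) and (388,203), and box at (430,178). The bystanders are clear of both. The side view agrees. Next I measure.

```bash
cat > h.py <<'E'
import numpy as np,cv2
from scipy.spatial.transform import Rotation as Ro
def cloud(d):
    v,u=np.mgrid[:420,:560]; z=d["z_map"]
    P=np.stack([(u-d["cx"])/d["fx"]*z,(v-d["cy"])/d["fy"]*z,z],-1); E=d["extrinsics"]
    return P@E[:3,:3].T+E[:3,3]
def ray(d,u,v):
    E=d["extrinsics"];return E[:3,3],E[:3,:3]@np.array([(u-d["cx"])/d["fx"],(v-d["cy"])/d["fy"],1])
def onplane(d,u,v,z):
    o,r=ray(d,u,v);return o+r*(z-o[2])/r[2]
def tri(a,b):   # closest point of two rays, and their miss
    (o1,r1),(o2,r2)=a,b; t=np.linalg.lstsq(np.stack([r1,-r2],1),o2-o1,rcond=None)[0]
    p,q=o1+r1*t[0],o2+r2*t[1];return (p+q)/2,np.linalg.norm(p-q)
def project(d,p):
    E=d["extrinsics"];c=E[:3,:3].T@(np.asarray(p)-E[:3,3]);return d["fx"]*c[0]/c[2]+d["cx"],d["fy"]*c[1]/c[2]+d["cy"]
def blob(m): # largest blobs: area, centroid, mask
    n,l,s,c=cv2.connectedComponentsWithStats(m.astype(np.uint8));o=1+np.argsort(-s[1:,4])
    return [(s[i,4],c[i],l==i) for i in o[:5]]
E
python3 - <<'E'
from h import *
T={n:dict(np.load(f"{n}0.npz")) for n in("top","side")}
def rect(P):
    r=cv2.minAreaRect(P[:,:2].astype(np.float32));return np.round(r[0],1),np.round(r[1],1),round(r[2],2)
for n,d in T.items():
    C=cloud(d);X,Y,Z=C[...,0],C[...,1],C[...,2]
    print(n,"table z",np.median(Z[(X>300)&(X<800)&(abs(Y)<600)]))
    reg=lambda x0,x1,y0,y1,z0,z1:(X>x0)&(X<x1)&(Y>y0)&(Y<y1)&(Z>z0)&(Z<z1)
    for nm,a in dict(cab=(500,900,60,480,80,96),handle=(480,600,150,420,35,70),plate=(500,720,-140,40,2,12),guardbar=(450,720,-420,-80,60,80),box=(450,720,-600,-330,97,112),knobs=(450,620,-420,-100,98,120)).items():
        for b in blob(cv2.morphologyEx(reg(*a).astype(np.uint8),cv2.MORPH_OPEN,np.ones((2,2)))>0)[:3]:
            if b[0]>12: print(nm,b[0],b[1].round(1),rect(C[b[2]]),np.median(Z[b[2]]).round(1))
E
```

```text
top table z 2.731661751337356
cab 9348 [178.4 139.1] (array([701. , 173.2]), array([505.3, 300.4]), 71.69) 88.8
handle 243 [175.3 198. ] (array([546.4, 161.2]), array([381.9,  53.7]), 77.57) 53.5
plate 1281 [293.5 183.6] (array([565.9, -58.9]), array([169.6, 134.6]), 2.68) 6.8
plate 150 [306.4 200.4] (array([534.3, -63.8]), array([ 44.9, 134.2]), 32.74) 5.6
plate 103 [305.7 164. ] (array([655.5, -80.4]), array([74.4, 21.1]), 88.76) 7.8
guardbar 5076 [365.3 185.3] (array([ 575. , -193.9]), array([170.3, 364.9]), 5.2) 71.2
box 2635 [432.6 178.6] (array([ 588.9, -259.1]), array([187. , 497.1]), 5.15) 106.2
knobs 968 [425.3 191. ] (array([ 551.3, -234. ]), array([111.2, 438.8]), 4.38) 106.7
knobs 98 [391.4 202.6] (array([ 535.3, -305.1]), array([38.2, 23.4]), 1.0) 113.8
knobs 98 [347.4 206.9] (array([ 526.1, -189.9]), array([42.5, 20.3]), 3.4) 113.6
side table z 1.1773349271400093
cab 3776 [312.9 147.4] (array([ 650.3, -141.5]), array([1362.2,  275.2]), 77.85) 87.6
handle 125 [267.7 155.7] (array([ 494.9, -199.3]), array([1183. ,   44.3]), 80.21) 51.4
plate 531 [299.6 228.4] (array([ 516.2, -386.8]), array([829.1,  93.4]), 76.27) 5.7
plate 61 [283.8 236.8] (array([551. , -76.9]), array([110.1,  18.8]), 86.77) 6.6
guardbar 4312 [313.9 276.6] (array([ 557.4, -429.1]), array([754.3, 236.2]), 79.49) 69.9
guardbar 69 [355.  259.9] (array([ 708.1, -219.2]), array([ 8.8, 41.1]), 31.59) 71.3
guardbar 43 [342.2 226.7] (array([ 711.4, -102.6]), array([ 5.2, 27.7]), 40.9) 68.4
box 3381 [340.5 330.6] (array([ 510.1, -507.3]), array([578.5, 187.1]), 45.17) 104.8
knobs 1095 [323.9 323.7] (array([ 504.6, -572.9]), array([474.5, 116.3]), 71.05) 105.4
knobs 137 [302.6 291.5] (array([ 548.3, -298.2]), array([61.1, 24.5]), 26.8) 109.3
knobs 114 [287.6 254.1] (array([ 540.3, -182.6]), array([63.8, 25. ]), 33.22) 108.8
```

```bash
cat >> h.py <<'E'
def rect(P):
    r=cv2.minAreaRect(np.ascontiguousarray(P[:,:2],dtype=np.float32));return np.round(r[0],1),np.round(r[1],1),round(r[2],2)
E
python3 - <<'E'
from h import *
T={n:dict(np.load(f"{n}0.npz")) for n in("top","side")}
for n,d in T.items():
    C=cloud(d);X,Y,Z=C[...,0],C[...,1],C[...,2]
    reg=lambda x0,x1,y0,y1,z0,z1:(X>x0)&(X<x1)&(Y>y0)&(Y<y1)&(Z>z0)&(Z<z1)
    for nm,a in dict(cab=(500,900,60,480,80,96),handle=(480,600,150,420,35,70),plate=(500,720,-140,40,2,12),guardbar=(450,690,-420,-80,60,80),box=(450,720,-600,-330,97,110),knobs=(450,620,-340,-100,98,120)).items():
        for b in blob(cv2.morphologyEx(reg(*a).astype(np.uint8),cv2.MORPH_OPEN,np.ones((2,2)))>0)[:2]:
            if b[0]>30: print(n,nm,b[0],b[1].round(1),*rect(C[b[2]]),np.median(C[b[2]],0).round(1))
E
```

```text
top cab 9348 [178.4 139.1] [701.  173.2] [505.3 300.4] 71.69 [715.2 254.6  88.8]
top handle 243 [175.3 198. ] [546.4 161.2] [381.9  53.7] 77.57 [558.5 273.8  53.5]
top plate 1281 [293.5 183.6] [565.9 -58.9] [169.6 134.6] 2.68 [599.6 -48.6   6.8]
top plate 150 [306.4 200.4] [534.3 -63.8] [ 44.9 134.2] 32.74 [549.9 -88.3   5.6]
top guardbar 5076 [365.3 185.3] [ 575.  -193.9] [170.3 364.9] 5.2 [ 587.2 -243.5   71.2]
top box 2466 [432.5 178.5] [ 588.9 -259.1] [187.  497.1] 5.15 [ 596.3 -411.5  106.2]
top knobs 98 [391.4 202.6] [ 535.3 -305.1] [38.2 23.4] 1.0 [ 535.3 -301.5  113.8]
top knobs 98 [347.4 206.9] [ 526.1 -189.9] [42.5 20.3] 3.4 [ 525.2 -188.4  113.6]
side cab 3776 [312.9 147.4] [ 650.3 -141.5] [1362.2  275.2] 77.85 [718.2 233.   87.6]
side handle 125 [267.7 155.7] [ 494.9 -199.3] [1183.    44.3] 80.21 [567.2 275.7  51.4]
side plate 531 [299.6 228.4] [ 516.2 -386.8] [829.1  93.4] 76.27 [605.6 -33.2   5.7]
side plate 61 [283.8 236.8] [551.  -76.9] [110.1  18.8] 86.77 [550.5 -59.7   6.6]
side guardbar 4312 [313.9 276.6] [ 557.4 -429.1] [754.3 236.2] 79.49 [ 590.2 -247.4   69.9]
side box 3327 [340.2 330.7] [ 510.1 -507.3] [578.5 187.1] 45.17 [ 596.8 -419.2  104.8]
side knobs 137 [302.6 291.5] [ 548.3 -298.2] [61.1 24.5] 26.8 [ 540.4 -306.   109.3]
side knobs 114 [287.6 254.1] [ 540.3 -182.6] [63.8 25. ] 33.22 [ 530.6 -191.4  108.8]
```

```bash
python3 - <<'E'
from h import *
T={n:dict(np.load(f"{n}0.npz")) for n in("top","side")}
for n,d in T.items():
    C=cloud(d);X,Y,Z=C[...,0],C[...,1],C[...,2]
    reg=lambda x0,x1,y0,y1,z0,z1:(X>x0)&(X<x1)&(Y>y0)&(Y<y1)&(Z>z0)&(Z<z1)
    for nm,a in dict(cab=(500,900,60,480,84,94),handle=(480,600,150,420,44,62),plate=(500,720,-140,40,3,11),guardbar=(450,690,-420,-80,65,76),box=(450,720,-600,-330,100,110),knobs=(450,620,-340,-100,98,120)).items():
        for b in blob(reg(*a))[:2]:
            if b[0]>30: print(n,nm,b[0],b[1].round(1),*rect(C[b[2]]),np.median(C[b[2]],0).round(1))
E
```

```text
top cab 9034 [177.4 138.1] [720.  258.7] [302.  225.9] 83.52 [718.3 257.8  88.8]
top handle 248 [174.3 197. ] [572.8 275.1] [126.9  40.3] 83.88 [560.7 275.7  54.8]
top plate 1218 [292.2 182.9] [584.5 -50.7] [146.5 120.3] 82.84 [602.2 -45.2   6.8]
top plate 148 [305.5 199.5] [547.5 -81.7] [24.7 91.2] 12.73 [552.8 -87.    6.5]
top guardbar 4630 [364. 183.] [ 583.5 -241.3] [172.3 239.8] 5.26 [ 594.9 -240.5   71. ]
top box 2483 [431.6 177.5] [ 600.1 -411.1] [175.1 106.4] 4.96 [ 598.9 -409.2  106.1]
top knobs 101 [390.3 201.5] [ 537.5 -299.3] [40.1 14.3] 5.01 [ 538.3 -298.7  113.9]
top knobs 99 [346.4 205.8] [ 528.  -185.9] [41.7 14. ] 1.46 [ 527.8 -184.5  113.7]
side cab 3624 [312.  146.2] [720.  257.3] [308.6 227.2] 84.01 [717.  239.3  87.8]
side handle 124 [266.5 154.8] [573.3 273.8] [128.1  40.6] 83.59 [561.3 267.6  52.6]
side plate 502 [298.5 227.2] [604.5 -27. ] [88.3 93.2] 6.12 [604.9 -27.7   5.7]
side plate 54 [282.8 235.7] [547.3 -48.4] [12.7 65. ] 13.64 [549.5 -53.    5.8]
side guardbar 4060 [314.2 275.2] [ 582.7 -238. ] [170.6 235.9] 5.3 [ 593.4 -243.8   69.8]
side box 3294 [339.3 329.5] [ 600.  -411.3] [174.8 105.5] 4.81 [ 596.1 -415.7  104.9]
side knobs 139 [301.5 290.5] [ 538.2 -301.7] [14.5 41.3] 87.76 [ 538.  -305.1  112.2]
side knobs 118 [286.5 253.3] [ 528.3 -186.2] [41.3 17.8] 2.47 [ 527.6 -190.4  111.6]
```

```bash
cat >> h.py <<'E'
def Rdown(phi,tilt=0,axis=(0,0,1)):  # tool down, closing line at phi (deg); then tilt about a world axis (rad)
    a,b=np.cos(np.radians(phi)),np.sin(np.radians(phi))
    return Ro.from_rotvec(np.asarray(axis)*tilt)*Ro.from_matrix(np.array([[-b,a,0],[a,b,0],[0,0,-1]]).T.T.reshape(3,3).T if 0 else np.stack([(-b,a,0),(a,b,0),(0,0,-1)],1))
def plan(wps,start=None,step=105,turn=40):
    """wps: (x,y,z,phi[,tilt,axis]); prints the end row of each call"""
    from rig import read_state
    if start is None:
        s=read_state();q=s["eef_rot"];p=s["tcp_pos"];R=Ro.from_quat([q[1],q[2],q[3],q[0]])
    else: p,R=np.array(start[:3],float),Rdown(*start[3:])
    for w in wps:
        p1=np.array(w[:3],float);R1=Rdown(*w[3:]);rv=(R.inv()*R1).as_rotvec();
        n=int(max(np.ceil(np.linalg.norm(p1-p)/step),np.ceil(np.degrees(np.linalg.norm(rv))/turn),1))
        pa,Ra=p,R
        for i in range(n):
            d=Ra.inv().apply((p1-p)/n)/120
            print(np.round(d,3).tolist(),np.round(rv/n/(np.pi/2),3).tolist())
            Ra=Ra*Ro.from_rotvec(rv/n)
        print("-> at",np.round(p1,1));p,R=p1,R1
YS=np.radians(5.1);SO=np.array([607.2,-118.6]);SX=np.array([np.cos(YS),np.sin(YS)]);SY=np.array([-SX[1],SX[0]])
YC=np.radians(-6.3);CO=np.array([712.6,259.5]);CX=np.array([np.cos(YC),np.sin(YC)]);CY=np.array([-CX[1],CX[0]])
def S(x,y):return tuple(SO+x*SX+y*SY)
def C(x,y):return tuple(CO+x*CX+y*CY)
E
python3 - <<'E'
from h import *
a=C(-154,0);b=C(-154-170,0);print(a,b)
plan([(*a,150,-6.3),(*a,57,-6.3),(*b,57,-6.3)])
E
```

```text
(np.float64(559.5300128599024), np.float64(276.399083908021)) (np.float64(390.5566504325218), np.float64(295.0539167934987))
[-0.714, -0.284, 0.177] [-0.0, 0.0, 0.169]
[-0.763, -0.088, 0.177] [-0.0, 0.0, 0.169]
[-0.76, 0.115, 0.176] [-0.0, 0.0, 0.169]
[-0.703, 0.31, 0.176] [-0.0, 0.0, 0.169]
[-0.597, 0.483, 0.176] [-0.0, 0.0, 0.169]
-> at [559.5 276.4 150. ]
[0.0, 0.0, 0.775] [0.0, 0.0, 0.0]
-> at [559.5 276.4  57. ]
[-0.0, -0.708, 0.0] [0.0, 0.0, 0.0]
[-0.0, -0.708, 0.0] [0.0, 0.0, 0.0]
-> at [390.6 295.1  57. ]
```

Call:
move_arm --targets '[[[-0.238,-0.095,0.059,0,0,0.056,-0.4],[-0.476,-0.19,0.118,0,0,0.113,-0.4],[-0.714,-0.284,0.177,0,0,0.169,-0.4],[-0.714,-0.284,0.177,0,0,0.169,-0.4],[-0.714,-0.284,0.177,0,0,0.169,-0.4]]]'

```text
clock: 0.6
tcp_pos: [286.3, 523.8, 234.9]
eef_rot: [-0.0, 0.306, 0.952, -0.0]
force: [-0.2, 0.3, 0.4]
finger_gap: 25.7
gripper_force: 0.0
```

Call:
move_arm --targets '[[[-0.254,-0.03,0.06,0,0,0.056,-0.4],[-0.508,-0.06,0.12,0,0,0.113,-0.4],[-0.763,-0.088,0.177,0,0,0.169,-0.4],[-0.763,-0.088,0.177,0,0,0.169,-0.4],[-0.763,-0.088,0.177,0,0,0.169,-0.4]]]'

```text
clock: 1.1
tcp_pos: [354.0, 462.8, 213.8]
eef_rot: [-0.0, 0.428, 0.904, 0.0]
force: [0.3, -0.6, 0.4]
finger_gap: 25.7
gripper_force: 0.0
```

Call:
move_arm --targets '[[[-0.254,0.04,0.06,0,0,0.056,-0.4],[-0.508,0.08,0.12,0,0,0.113,-0.4],[-0.76,0.115,0.176,0,0,0.169,-0.4],[-0.76,0.115,0.176,0,0,0.169,-0.4],[-0.76,0.115,0.176,0,0,0.169,-0.4]]]'

```text
clock: 1.6
tcp_pos: [422.0, 401.4, 192.7]
eef_rot: [-0.0, 0.544, 0.839, 0.0]
force: [-0.8, 0.8, 0.7]
finger_gap: 25.6
gripper_force: 0.0
```

Call:
move_arm --targets '[[[-0.234,0.103,0.06,0,0,0.056,-0.4],[-0.468,0.206,0.12,0,0,0.113,-0.4],[-0.703,0.31,0.176,0,0,0.169,-0.4],[-0.703,0.31,0.176,0,0,0.169,-0.4],[-0.703,0.31,0.176,0,0,0.169,-0.4]]]'

```text
clock: 2.1
tcp_pos: [490.2, 339.7, 171.6]
eef_rot: [-0.0, 0.65, 0.76, 0.0]
force: [0.6, 0.6, -0.1]
finger_gap: 25.6
gripper_force: 0.0
```

Call:
move_arm --targets '[[[-0.2,0.161,0.06,0,0,0.056,-0.4],[-0.4,0.322,0.12,0,0,0.113,-0.4],[-0.597,0.483,0.176,0,0,0.169,-0.4],[-0.597,0.483,0.176,0,0,0.169,-0.4],[-0.597,0.483,0.176,0,0,0.169,-0.4]]]'

```text
clock: 2.6
tcp_pos: [558.5, 278.0, 150.4]
eef_rot: [-0.0, 0.745, 0.668, 0.0]
force: [-0.1, 1.1, -0.2]
finger_gap: 25.2
gripper_force: 0.0
```

```bash
python3 - <<'E'
from h import *;from rig import *
s=read_state();print(s["joint_positions"].round(2),s["finger_gap"],s["tcp_pos"])
plan([(*C(-154,0),57,-6.3)])
d=get_image("wrist");cv2.imwrite("pics/w0.png",d["frame"][:,:,::-1]);
# second look at the handle from the wrist camera: points 44..62 mm high near it
P=cloud(d);Q=(P[...,:2]-CO)@np.stack([CX,CY],1);m=(P[...,2]>44)&(P[...,2]<62)&(Q[...,0]<-140)&(Q[...,0]>-175)&(abs(Q[...,1])<80)
print(m.sum(),np.median(Q[m],0),np.percentile(Q[m],[3,97],axis=0),np.percentile(P[m][:,2],90))
E
```

```text
[-0.76  0.67  0.3   1.7  -0.26  0.81 -0.44] 25.24389881103227 [558.47749678 277.95773655 150.44890684]
[-0.013, 0.011, 0.779] [-0.0, -0.0, 0.001]
-> at [559.5 276.4  57. ]
2559 [-153.48085481   10.58954658] [[-159.3695716   -55.70962316]
 [-142.72396947   62.54126585]] 54.06617198674411
```

The wrist view puts the bar at x=-154 with its top near 55 mm, which agrees with the other views. I'll descend, grip and pull.

Call:
move_arm --targets '[[[-0.013,0.011,0.25,0,0,0,-0.4],[-0.013,0.011,0.45,0,0,0,-0.4],[-0.013,0.011,0.65,0,0,0,-0.4],[-0.013,0.011,0.78,0,0,0,-0.4],[-0.013,0.011,0.78,0,0,0,-0.4]]]'

```text
clock: 3.15
tcp_pos: [559.3, 276.5, 57.4]
eef_rot: [-0.001, 0.745, 0.667, 0.0]
force: [-11.0, -0.1, 15.5]
finger_gap: 25.5
gripper_force: 9.0
```

Call:
move_arm --targets '[[[0,0,0,0,0,0,-1],[0,0,0,0,0,0,-1],[0,0,0,0,0,0,-1],[0,0,0,0,0,0,-1],[0,0,0,0,0,0,-1]]]' --squeeze 60

```text
clock: 3.65
tcp_pos: [559.3, 276.4, 57.6]
eef_rot: [-0.001, 0.745, 0.667, 0.0]
force: [-7.0, 1.5, 10.2]
finger_gap: 8.7
gripper_force: 58.6
```

Call:
move_arm --targets '[[[0,-0.1,0,0,0,0,-1],[0,-0.22,0,0,0,0,-1],[0,-0.35,0,0,0,0,-1],[0,-0.48,0,0,0,0,-1],[0,-0.6,0,0,0,0,-1]]]'

```text
clock: 4.15
tcp_pos: [487.9, 284.4, 57.6]
eef_rot: [-0.0, 0.745, 0.667, 0.001]
force: [1.6, 5.0, 4.0]
finger_gap: 8.9
gripper_force: 60.0
```

Call:
move_arm --targets '[[[0,-0.12,0,0,0,0,-1],[0,-0.25,0,0,0,0,-1],[0,-0.38,0,0,0,0,-1],[0,-0.5,0,0,0,0,-1],[0,-0.6,0,0,0,0,-1]]]'

```text
clock: 4.65
tcp_pos: [416.3, 292.4, 57.6]
eef_rot: [-0.0, 0.745, 0.667, 0.001]
force: [2.4, 5.6, 4.2]
finger_gap: 8.8
gripper_force: 58.5
```

Call:
move_arm --targets '[[[0,-0.06,0,0,0,0,-1],[0,-0.12,0,0,0,0,-1],[0,-0.17,0,0,0,0,-1],[0,-0.19,0,0,0,0,-1],[0,-0.19,0,0,0,0,-1]]]'

```text
clock: 5.15
tcp_pos: [394.6, 294.9, 57.6]
eef_rot: [-0.0, 0.745, 0.667, 0.002]
force: [3.1, 4.6, 4.8]
finger_gap: 8.8
gripper_force: 59.3
```

Call:
move_arm --targets '[[[0,-0.02,0,0,0,0,-1],[0,-0.025,0,0,0,0,-1],[0,-0.025,0,0,0,0,-1],[0,0,0,0,0,0,-0.4],[0,0,0,0,0,0,-0.4]]]'

```text
clock: 5.65
tcp_pos: [394.0, 293.6, 57.0]
eef_rot: [-0.0, 0.745, 0.667, -0.0]
force: [-0.9, -0.6, -0.4]
finger_gap: 25.6
gripper_force: 0.0
```

Call:
move_arm --targets '[[[0,0,0,0,0,0,-0.4],[0,0,-0.2,0,0,0,-0.4],[0,0,-0.5,0,0,0,-0.4],[0,0,-0.9,0,0,0,-0.4],[0,0,-0.9,0,0,0,-0.4]]]'

```text
clock: 6.15
tcp_pos: [395.8, 294.5, 169.4]
eef_rot: [-0.0, 0.746, 0.666, 0.003]
force: [-0.5, 0.5, -0.5]
finger_gap: 25.4
gripper_force: 0.0
```

Call:
move_arm --targets '[[[0,0,-0.3,0,0,0,0],[0,0,-0.6,0,0,0,0],[0,0,-0.9,0,0,0,0.5],[0,0,-0.9,0,0,0,1],[0,0,-0.9,0,0,0,1]]]'

```text
clock: 6.65
tcp_pos: [394.2, 293.6, 273.1]
eef_rot: [-0.0, 0.745, 0.667, 0.0]
force: [-0.4, 0.3, -0.5]
finger_gap: 83.7
gripper_force: 0.0
```

```bash
python3 - <<'E'
from h import *;from rig import *
D={n:get_image(n) for n in("top","side","wrist")}
cv2.imwrite("pics/t1.png",cv2.resize(D["top"]["frame"][100:300,60:260,::-1],None,fx=3,fy=3))
cv2.imwrite("pics/w1.png",D["wrist"]["frame"][:,:,::-1])
for n,d in D.items():
    P=cloud(d);Q=(P[...,:2]-CO)@np.stack([CX,CY],1)
    m=(P[...,2]>62)&(P[...,2]<76)&(Q[...,0]>-262)&(Q[...,0]<-60)&(abs(Q[...,1])<124)
    for b in blob(m):
        if b[0]>60:
            q=rect(Q[b[2]]);print(n,b[0],b[1].round(0),*q,np.median(P[b[2]],0).round(1))
E
```

```text
top 314 [205. 213.] [-186.   -90.7] [51.9 52.1] 30.2 [518.  189.2  70.3]
top 312 [184. 207.] [-176.2  -34.4] [51.5 51.6] 5.91 [534.5 245.1  70.2]
side 313 [258. 164.] [-180.3  -62.9] [113.6  51.2] 83.29 [525.1 210.3  69. ]
wrist 1762 [409. 206.] [-175.9  -31.3] [52.7 53.3] 82.07 [533.4 248.9  68.1]
wrist 1148 [398. 248.] [-182.2  -82. ] [39.1 53.2] 66.55 [522.5 199.5  68.1]
```

View pics/t1.png

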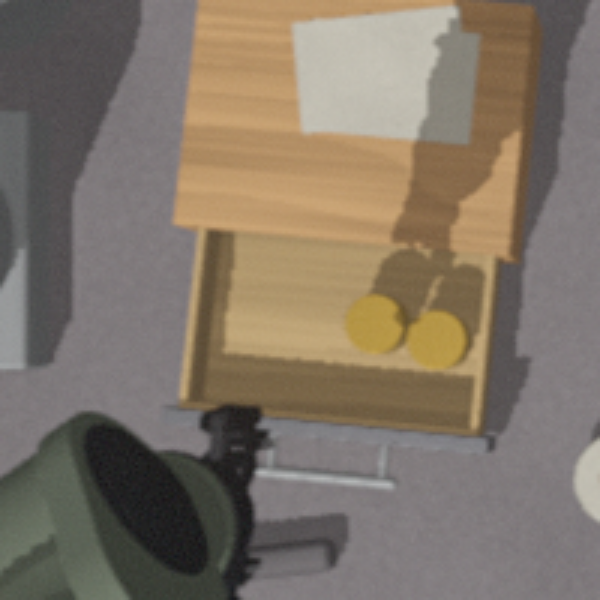

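View pics/w1.png

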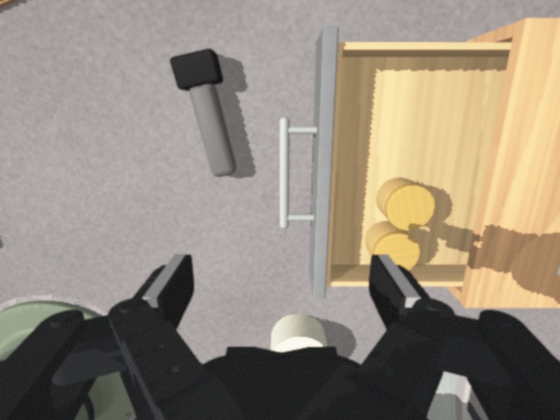

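Two jars (brass lids) stand in the drawer. The wrist view puts them at about (409,206) and (398,248), and the top crop shows nothing else inside. They measure 57 mm apart, near cabinet (-176,-33) and (-186,-90), with tops at 70 mm as expected. I grip each across the line that joins them.

```bash
python3 - <<'E'
from h import *
a=C(-176,-33.5);f=S(0,72);print(a,f)
plan([(*a,140,-16.3),(*a,56,-16.3),(*a,150,-16.3),(*f,130,-84.9),(*f,41,-84.9)])
E
```

```text
(np.float64(533.9867724183383), np.float64(245.5155467442754)) (np.float64(600.7996106256163), np.float64(-46.88504329042459))
[-0.131, 0.602, 0.549] [-0.0, 0.0, 0.055]
[-0.079, 0.611, 0.549] [-0.0, 0.0, 0.055]
-> at [534.  245.5 140. ]
[0.0, 0.0, 0.7] [0.0, 0.0, 0.0]
-> at [534.  245.5  56. ]
[0.0, 0.0, -0.783] [0.0, 0.0, 0.0]
-> at [534.  245.5 150. ]
[-0.727, 0.406, 0.056] [0.0, 0.0, 0.254]
[-0.513, 0.657, 0.056] [0.0, 0.0, 0.254]
[-0.217, 0.804, 0.056] [0.0, 0.0, 0.254]
-> at [600.8 -46.9 130. ]
[0.0, 0.0, 0.742] [0.0, 0.0, 0.0]
-> at [600.8 -46.9  41. ]
```

Call:
move_arm --targets '[[[-0.04,0.2,0.18,0,0,0.02,1],[-0.08,0.4,0.36,0,0,0.04,1],[-0.131,0.602,0.549,0,0,0.055,1],[-0.131,0.602,0.549,0,0,0.055,1],[-0.131,0.602,0.549,0,0,0.055,1]]]'

```text
clock: 7.3
tcp_pos: [464.4, 268.8, 205.8]
eef_rot: [0.0, 0.774, 0.633, -0.001]
force: [-0.7, 0.1, 1.0]
finger_gap: 85.5
gripper_force: 0.0
```

Call:
move_arm --targets '[[[-0.03,0.2,0.18,0,0,0.02,1],[-0.05,0.4,0.36,0,0,0.04,1],[-0.079,0.611,0.549,0,0,0.055,1],[-0.079,0.611,0.549,0,0,0.055,1],[-0.079,0.611,0.549,0,0,0.055,1]]]'

```text
clock: 7.8
tcp_pos: [534.1, 246.0, 141.0]
eef_rot: [-0.0, 0.8, 0.6, -0.0]
force: [-0.4, 1.2, -0.0]
finger_gap: 85.3
gripper_force: 0.0
```

```bash
cat > look.py <<'E'
from h import *;from rig import *
import sys
def jars(names=("top","wrist")):
    for n in names:
        d=get_image(n);P=cloud(d);Q=(P[...,:2]-CO)@np.stack([CX,CY],1)
        m=(P[...,2]>62)&(P[...,2]<76)&(Q[...,0]>-262)&(Q[...,0]<-60)&(abs(Q[...,1])<124)
        h=cv2.cvtColor(d["frame"],cv2.COLOR_RGB2HSV);m&=(h[...,0]<32)&(h[...,1]>150)
        for b in blob(m):
            if b[0]>60: q=rect(Q[b[2]]);print(n,b[0],*q,np.round(C(*q[0]),1))
E
python3 - <<'E'
from look import *
jars();print(read_state()["tcp_pos"])
plan([(*C(-176,-33.5),56,-16.3)])
E
```

```text
top 269 [-185.4  -92.9] [48.3 48.4] 32.59 [518.1 187.5]
top 188 [-176.1  -43.7] [34.9 49.5] 83.79 [532.8 235.4]
[534.0288295  246.68624983 141.89090639]
[-0.01, 0.002, 0.716] [-0.0, -0.001, 0.0]
-> at [534.  245.5  56. ]
```

Call:
move_arm --targets '[[[-0.005,0,0.2,0,0,0,1],[-0.005,0,0.4,0,0,0,1],[-0.005,0,0.6,0,0,0,1],[-0.005,0,0.71,0,0,0,1],[-0.005,0,0.71,0,0,0,1]]]'

```text
clock: 8.4
tcp_pos: [533.6, 245.5, 55.3]
eef_rot: [-0.0, 0.8, 0.6, -0.001]
force: [0.1, 0.4, 0.5]
finger_gap: 85.7
gripper_force: 0.0
```

Call:
move_arm --targets '[[[0,0,0,0,0,0,-1],[0,0,0,0,0,0,-1],[0,0,0,0,0,0,-1],[0,0,0,0,0,0,-1],[0,0,0,0,0,0,-1]]]' --squeeze 45

```text
clock: 8.9
tcp_pos: [535.3, 245.6, 57.3]
eef_rot: [0.0, 0.8, 0.599, 0.001]
force: [-0.3, -0.9, 8.9]
finger_gap: 52.8
gripper_force: 46.1
```

Call:
move_arm --targets '[[[0,0,-0.15,0,0,0,-1],[0,0,-0.35,0,0,0,-1],[0,0,-0.55,0,0,0,-1],[0,0,-0.75,0,0,0,-1],[0,0,-0.78,0,0,0,-1]]]'

```text
clock: 9.4
tcp_pos: [535.7, 245.7, 152.7]
eef_rot: [0.0, 0.8, 0.599, 0.002]
force: [1.0, 0.4, -0.8]
finger_gap: 53.3
gripper_force: 47.6
```

```bash
python3 - <<'E'
from look import *
f=S(0,72);plan([(*f,130,-84.9),(*f,41,-84.9)])
E
```

```text
[-0.729, 0.402, 0.062] [0.0, -0.001, 0.254]
[-0.516, 0.654, 0.063] [0.0, -0.001, 0.254]
[-0.221, 0.803, 0.063] [0.0, -0.001, 0.254]
-> at [600.8 -46.9 130. ]
[0.0, 0.0, 0.742] [0.0, 0.0, 0.0]
-> at [600.8 -46.9  41. ]
```

Call:
move_arm --targets '[[[-0.14,0.08,0.01,0,0,0.05,-1],[-0.29,0.16,0.02,0,0,0.1,-1],[-0.44,0.24,0.04,0,0,0.15,-1],[-0.59,0.32,0.05,0,0,0.2,-1],[-0.729,0.402,0.062,0,0,0.254,-1]]]'

```text
clock: 9.9
tcp_pos: [556.4, 145.2, 141.6]
eef_rot: [0.0, 0.905, 0.425, -0.0]
force: [0.5, -0.1, -1.3]
finger_gap: 52.9
gripper_force: 47.6
```

Call:
move_arm --targets '[[[-0.1,0.13,0.01,0,0,0.05,-1],[-0.2,0.26,0.02,0,0,0.1,-1],[-0.3,0.39,0.04,0,0,0.15,-1],[-0.41,0.52,0.05,0,0,0.2,-1],[-0.516,0.654,0.063,0,0,0.254,-1]]]'

```text
clock: 10.4
tcp_pos: [578.1, 48.3, 134.3]
eef_rot: [0.0, 0.971, 0.238, -0.0]
force: [0.0, 0.0, -1.2]
finger_gap: 53.0
gripper_force: 47.5
```

Call:
move_arm --targets '[[[-0.05,0.17,0.01,0,0,0.05,-1],[-0.1,0.34,0.02,0,0,0.1,-1],[-0.15,0.51,0.04,0,0,0.17,-1],[-0.2,0.68,0.05,0,0,0.254,-1],[-0.221,0.803,0.063,0,0,0.254,-1]]]'

```text
clock: 10.9
tcp_pos: [599.7, -49.8, 126.7]
eef_rot: [0.0, 0.999, 0.041, -0.0]
force: [-0.6, 0.0, -0.5]
finger_gap: 52.8
gripper_force: 47.5
```

```bash
python3 - <<'E'
from look import *
s=read_state();print(s["finger_gap"],s["gripper_force"],s["tcp_pos"],s["joint_positions"].round(2))
# jar underside height while held: side view
d=get_image("side");P=cloud(d);x,y=s["tcp_pos"][:2]
cv2.imwrite("pics/s2.png",cv2.resize(d["frame"][150:350,220:420,::-1],None,fx=3,fy=3))
f=S(0,72);plan([(*f,42,-84.9)])
E
```

```text
52.831925345529385 47.48486638069153 [599.73276569 -49.77497057 126.74432824] [-0.45  0.76  0.67  1.79 -0.63  0.81 -0.95]
[0.009, -0.041, 0.706] [0.001, -0.0, -0.001]
-> at [600.8 -46.9  42. ]
```

View pics/s2.png

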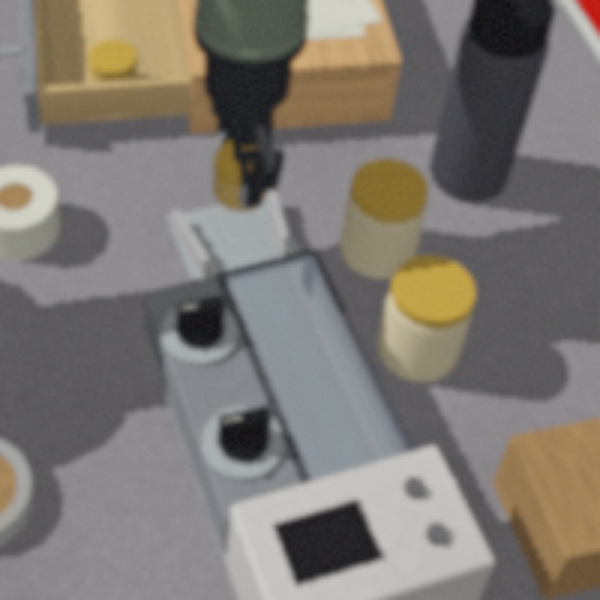

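The side crop shows the jar held upright above the funnel (around 240,190 in the crop), with the second jar still in the drawer at (113,60). I'll set it down.

Call:
move_arm --targets '[[[0.009,-0.041,0.2,0,0,0,-1],[0.009,-0.041,0.4,0,0,0,-1],[0.009,-0.041,0.58,0,0,0,-1],[0.009,-0.041,0.67,0,0,0,-1],[0.009,-0.041,0.7,0,0,0,-1]]]'

```text
clock: 11.45
tcp_pos: [600.0, -42.6, 42.1]
eef_rot: [-0.0, 0.999, 0.045, -0.001]
force: [0.1, 0.2, -0.2]
finger_gap: 53.3
gripper_force: 47.5
```

Call:
move_arm --targets '[[[0,0,0,0,0,0,-1],[0,0,0,0,0,0,0.6],[0,0,0,0,0,0,1],[0,0,0,0,0,0,1],[0,0,0,0,0,0,1]]]'

```text
clock: 11.95
tcp_pos: [600.4, -42.3, 43.3]
eef_rot: [-0.0, 0.999, 0.044, 0.0]
force: [0.2, 0.1, 0.3]
finger_gap: 85.4
gripper_force: 0.0
```

Call:
move_arm --targets '[[[0,0,-0.1,0,0,0,1],[0,0,-0.3,0,0,0,1],[0,0,-0.5,0,0,0,1],[0,0,-0.7,0,0,0,1],[0,0,-0.7,0,0,0,1]]]'

```text
clock: 12.45
tcp_pos: [601.6, -42.8, 130.5]
eef_rot: [0.0, 0.999, 0.044, 0.002]
force: [-0.3, 0.2, -0.0]
finger_gap: 85.4
gripper_force: 0.0
```

```bash
cat >> look.py <<'E'
def lane(names=("top","side","wrist")):  # brass lids seen near the sealer, in its frame; z from depth
    for n in names:
        d=get_image(n);P=cloud(d);Q=(P[...,:2]-SO)@np.stack([SX,SY],1)
        h=cv2.cvtColor(d["frame"],cv2.COLOR_RGB2HSV)
        m=(abs(Q[...,0])<48)&(Q[...,1]>-238)&(Q[...,1]<140)&(h[...,0]<32)&(h[...,1]>110)&(P[...,2]>30)&(P[...,2]<90)
        for b in blob(m):
            if b[0]>25: q=rect(Q[b[2]]);print(n,b[0],b[1].round(),*q,"z",np.percentile(P[b[2]][:,2],90).round(1))
E
python3 - <<'E'
from look import *
lane(("top","side"))
w=np.radians(-20)
ax=(SX[0],SX[1],0)
plan([(*S(0,150),110,-84.9,w,ax),(*S(0,135),48,-84.9,w,ax),(*S(0,85),48,-84.9,w,ax),(*S(0,32),48,-84.9,w,ax)])
E
```

```text
side 239 [298. 224.] [-2.1 73.9] [53.5 44.4] 70.96 z 55.1
[-0.001, -0.611, 0.148] [-0.222, -0.001, -0.0]
-> at [593.9  30.8 110. ]
[0.0, -0.059, 0.528] [0.0, 0.0, 0.0]
-> at [595.2  15.9  48. ]
[0.0, 0.392, 0.143] [0.0, 0.0, 0.0]
-> at [599.6 -33.9  48. ]
[-0.0, 0.415, 0.151] [0.0, 0.0, 0.0]
-> at [604.4 -86.7  48. ]
```

```bash
python3 - <<'E'
from look import *
w=np.radians(-20)
ax=(SX[0],SX[1],0)
plan([(*S(0,155),130,5.1),(*S(0,150),43,5.1,w,ax),(*S(0,75),43,5.1,w,ax),(*S(0,14),43,5.1,w,ax)],turn=35)
E
```

```text
[-0.0, -0.218, -0.006] [0.0, -0.0, -0.333]
[0.109, -0.189, -0.006] [0.0, -0.0, -0.333]
[0.188, -0.109, -0.006] [0.0, -0.0, -0.333]
-> at [593.4  35.8 130. ]
[-0.042, 0.0, 0.725] [-0.0, -0.222, 0.0]
-> at [593.9  30.8  43. ]
[-0.587, 0.0, 0.214] [0.0, 0.0, 0.0]
-> at [600.5 -43.9  43. ]
[-0.478, -0.0, 0.174] [0.0, 0.0, 0.0]
-> at [ 606.  -104.7   43. ]
```

Call:
move_arm --targets '[[[0,-0.073,0,0,0,-0.08,0],[0,-0.146,0,0,0,-0.16,-0.5],[0,-0.218,-0.006,0,0,-0.25,-1],[0,-0.218,-0.006,0,0,-0.333,-1],[0,-0.218,-0.006,0,0,-0.333,-1]]]'

```text
clock: 13.05
tcp_pos: [597.6, -16.3, 127.3]
eef_rot: [-0.0, 0.953, 0.302, -0.0]
force: [-0.4, -1.2, 0.0]
finger_gap: 12.3
gripper_force: 0.0
```

Call:
move_arm --targets '[[[0.036,-0.06,0,0,0,-0.08,-1],[0.07,-0.12,0,0,0,-0.16,-1],[0.109,-0.189,-0.006,0,0,-0.25,-1],[0.109,-0.189,-0.006,0,0,-0.333,-1],[0.109,-0.189,-0.006,0,0,-0.333,-1]]]'

```text
clock: 13.55
tcp_pos: [595.3, 9.5, 128.1]
eef_rot: [-0.0, 0.844, 0.537, -0.0]
force: [1.0, 0.3, -1.1]
finger_gap: -0.0
gripper_force: 0.0
```

Call:
move_arm --targets '[[[0.06,-0.036,0,0,0,-0.08,-1],[0.12,-0.07,0,0,0,-0.16,-1],[0.188,-0.109,-0.006,0,0,-0.25,-1],[0.188,-0.109,-0.006,0,0,-0.333,-1],[0.188,-0.109,-0.006,0,0,-0.333,-1]]]'

```text
clock: 14.05
tcp_pos: [593.1, 35.3, 128.8]
eef_rot: [-0.0, 0.677, 0.736, -0.0]
force: [-0.5, -1.0, -0.5]
finger_gap: 0.2
gripper_force: 0.0
```

Call:
move_arm --targets '[[[-0.01,0,0.18,0,-0.06,0,-1],[-0.02,0,0.36,0,-0.12,0,-1],[-0.03,0,0.54,0,-0.18,0,-1],[-0.042,0,0.68,0,-0.222,0,-1],[-0.042,0,0.725,0,-0.222,0,-1]]]'

```text
clock: 14.55
tcp_pos: [592.6, 32.3, 39.8]
eef_rot: [0.129, 0.666, 0.725, -0.119]
force: [0.3, 0.5, -0.9]
finger_gap: -0.3
gripper_force: 0.0
```

```bash
python3 - <<'E'
from look import *
w=np.radians(-20)
ax=(SX[0],SX[1],0)
s=read_state();print(s["tcp_pos"],s["force"],s["joint_positions"].round(2))
plan([(*S(0,75),43,5.1,w,ax),(*S(0,14),43,5.1,w,ax)],turn=35)
lane(("side",))
E
```

```text
[592.5663846   32.32001278  39.76367287] [ 0.32224641  0.53648304 -0.85108324] [-0.66  0.89  0.5   1.82 -0.07  0.58 -0.17]
[-0.609, 0.013, 0.195] [-0.002, 0.002, -0.003]
-> at [600.5 -43.9  43. ]
[-0.478, -0.0, 0.174] [0.0, 0.0, 0.0]
-> at [ 606.  -104.7   43. ]
side 244 [299. 224.] [-2.  74.1] [51.6 44.6] 72.1 z 55.1
```

Call:
move_arm --targets '[[[-0.15,0,0.05,0,0,0,-1],[-0.27,0.01,0.09,0,0,0,-1],[-0.39,0.01,0.13,0,0,0,-1],[-0.5,0.01,0.165,0,0,0,-1],[-0.609,0.013,0.195,0,0,0,-1]]]'

```text
clock: 15.1
tcp_pos: [602.1, -47.2, 45.5]
eef_rot: [0.128, 0.666, 0.725, -0.117]
force: [-0.4, -0.0, -0.7]
finger_gap: 0.0
gripper_force: 0.2
```

Call:
move_arm --targets '[[[-0.1,0,0.036,0,0,0,-1],[-0.2,0,0.073,0,0,0,-1],[-0.3,0,0.109,0,0,0,-1],[-0.4,0,0.146,0,0,0,-1],[-0.478,0,0.174,0,0,0,-1]]]'

```text
clock: 15.6
tcp_pos: [607.3, -107.7, 45.1]
eef_rot: [0.128, 0.666, 0.726, -0.117]
force: [0.3, 0.8, 0.6]
finger_gap: -0.3
gripper_force: 0.4
```

```bash
python3 - <<'E'
from look import *
s=read_state();print(s["tcp_pos"],(s["tcp_pos"][:2]-SO)@np.stack([SX,SY],1),s["force"])
lane(("side",));d=get_image("side");cv2.imwrite("pics/s3.png",cv2.resize(d["frame"][190:320,250:380,::-1],None,fx=4,fy=4))
w=np.radians(-20);ax=(SX[0],SX[1],0)
j=C(-186,-90.5)
plan([(*S(0,100),60,5.1,w,ax),(*S(0,130),150,5.1),(*j,150,-16.3)])
E
```

```text
[ 607.27944282 -107.69508048   45.05877138] [ 1.04851347 10.85468564] [0.32544824 0.82056446 0.587184  ]
[0.66, -0.009, -0.372] [-0.001, 0.0, -0.002]
-> at [598.3 -19.   60. ]
[-0.022, -0.0, -0.79] [0.0, 0.222, 0.0]
-> at [595.6  10.9 150. ]
[0.772, -0.257, 0.0] [0.0, 0.0, 0.119]
[0.711, -0.396, 0.0] [0.0, 0.0, 0.119]
-> at [517.8 190.  150. ]
```

View pics/s3.png

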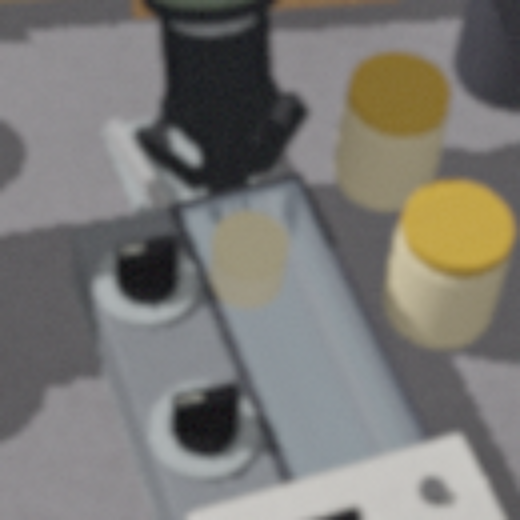

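The crop shows jar 1 upright under the clear guard, just inside the mouth at about (250,255). I'll go back for jar 2.

Call:
move_arm --targets '[[[0.2,0,-0.11,0,0,0,-1],[0.4,0,-0.22,0,0,0,-1],[0.66,-0.009,-0.372,0,0,0,-1],[0.66,-0.009,-0.372,0,0,0,-1],[0.66,-0.009,-0.372,0,0,0,-1]]]'

```text
clock: 16.2
tcp_pos: [598.5, -15.9, 59.9]
eef_rot: [0.128, 0.665, 0.727, -0.117]
force: [0.0, -0.5, -0.4]
finger_gap: -0.0
gripper_force: 0.0
```

Call:
move_arm --targets '[[[-0.01,0,-0.26,0,0.08,0,-1],[-0.015,0,-0.52,0,0.16,0,-1],[-0.022,0,-0.79,0,0.222,0,-1],[-0.022,0,-0.79,0,0.222,0,-1],[-0.022,0,-0.79,0,0.222,0,-1]]]'

```text
clock: 16.7
tcp_pos: [596.0, 10.9, 150.4]
eef_rot: [0.001, 0.677, 0.736, 0.0]
force: [-0.4, -0.0, -0.7]
finger_gap: 0.1
gripper_force: 0.0
```

Call:
move_arm --targets '[[[0.25,-0.08,0,0,0,0.04,-0.5],[0.5,-0.17,0,0,0,0.08,0],[0.772,-0.257,0,0,0,0.119,0.5],[0.772,-0.257,0,0,0,0.119,1],[0.772,-0.257,0,0,0,0.119,1]]]'

```text
clock: 17.2
tcp_pos: [556.3, 102.9, 148.8]
eef_rot: [0.0, 0.741, 0.672, -0.001]
force: [0.6, 0.1, 0.5]
finger_gap: 72.1
gripper_force: 0.0
```

```bash
python3 - <<'E'
from look import *
jars(("top","side","wrist"))
plan([(*C(-186,-90.5),140,-16.3)])
E
```

```text
side 90 [-184.7  -95.7] [43. 44.] 80.48 [518.5 184.6]
[0.704, -0.4, 0.078] [-0.0, 0.001, 0.117]
-> at [517.8 190.  140. ]
```

Call:
move_arm --targets '[[[0.23,-0.13,0.03,0,0,0.04,1],[0.46,-0.26,0.05,0,0,0.08,1],[0.704,-0.4,0.078,0,0,0.117,1],[0.704,-0.4,0.078,0,0,0.117,1],[0.704,-0.4,0.078,0,0,0.117,1]]]'

```text
clock: 17.85
tcp_pos: [517.8, 190.7, 140.4]
eef_rot: [0.0, 0.8, 0.6, -0.0]
force: [0.4, 0.1, 0.7]
finger_gap: 85.4
gripper_force: 0.0
```

```bash
python3 - <<'E'
from look import *
jars(("top","side","wrist"))
plan([(*C(-186,-91),56,-16.3)])
E
```

```text
top 101 [-186.1 -106. ] [20.9 44.7] 84.06 [516.  174.6]
side 134 [-184.6  -94.2] [49.3 42.5] 86.27 [518.8 186.1]
[-0.002, -0.005, 0.706] [0.0, 0.0, -0.0]
-> at [517.7 189.5  56. ]
```

Call:
move_arm --targets '[[[-0.012,-0.005,0.2,0,0,0,1],[-0.012,-0.005,0.4,0,0,0,1],[-0.012,-0.005,0.6,0,0,0,1],[-0.012,-0.005,0.7,0,0,0,1],[-0.012,-0.005,0.7,0,0,0,1]]]'

```text
clock: 18.5
tcp_pos: [516.4, 188.7, 55.5]
eef_rot: [-0.0, 0.8, 0.6, -0.001]
force: [-0.3, 0.2, 0.8]
finger_gap: 85.1
gripper_force: 0.0
```

Call:
move_arm --targets '[[[0,0,0,0,0,0,-1],[0,0,0,0,0,0,-1],[0,0,0,0,0,0,-1],[0,0,0,0,0,0,-1],[0,0,0,0,0,0,-1]]]' --squeeze 45

```text
clock: 19.0
tcp_pos: [517.5, 190.0, 57.9]
eef_rot: [0.0, 0.8, 0.6, 0.001]
force: [0.6, -1.3, 7.0]
finger_gap: 53.3
gripper_force: 45.9
```

Call:
move_arm --targets '[[[0,0,-0.15,0,0,0,-1],[0,0,-0.35,0,0,0,-1],[0,0,-0.55,0,0,0,-1],[0,0,-0.75,0,0,0,-1],[0,0,-0.78,0,0,0,-1]]]'

```text
clock: 19.5
tcp_pos: [517.9, 190.3, 153.3]
eef_rot: [0.0, 0.8, 0.6, 0.002]
force: [-0.3, -0.5, -1.4]
finger_gap: 53.0
gripper_force: 47.5
```

```bash
python3 - <<'E'
from look import *
f=S(0,75);plan([(*f,130,-84.9)],turn=35)
E
```

```text
[-0.561, 0.402, 0.064] [0.0, -0.001, 0.254]
[-0.36, 0.589, 0.065] [0.0, -0.001, 0.254]
[-0.103, 0.682, 0.065] [0.0, -0.001, 0.254]
-> at [600.5 -43.9 130. ]
```

Call:
move_arm --targets '[[[-0.11,0.08,0.01,0,0,0.05,-1],[-0.22,0.16,0.02,0,0,0.1,-1],[-0.34,0.24,0.04,0,0,0.15,-1],[-0.45,0.32,0.05,0,0,0.2,-1],[-0.561,0.402,0.064,0,0,0.254,-1]]]'

```text
clock: 20.0
tcp_pos: [544.3, 110.7, 142.2]
eef_rot: [0.0, 0.904, 0.428, -0.0]
force: [-0.2, 0.6, -1.4]
finger_gap: 52.9
gripper_force: 47.5
```

Call:
move_arm --targets '[[[-0.07,0.12,0.01,0,0,0.05,-1],[-0.14,0.24,0.02,0,0,0.1,-1],[-0.21,0.35,0.04,0,0,0.15,-1],[-0.28,0.47,0.05,0,0,0.2,-1],[-0.36,0.589,0.065,0,0,0.254,-1]]]'

```text
clock: 20.5
tcp_pos: [571.9, 32.7, 134.4]
eef_rot: [0.0, 0.971, 0.24, -0.0]
force: [-0.2, 0.2, -1.9]
finger_gap: 53.2
gripper_force: 47.4
```

Call:
move_arm --targets '[[[-0.03,0.17,0.01,0,0,0.07,-1],[-0.06,0.34,0.03,0,0,0.15,-1],[-0.09,0.52,0.05,0,0,0.22,-1],[-0.103,0.682,0.065,0,0,0.254,-1],[-0.103,0.682,0.065,0,0,0.254,-1]]]'

```text
clock: 21.0
tcp_pos: [599.8, -47.5, 126.6]
eef_rot: [0.001, 0.999, 0.043, 0.0]
force: [-0.4, -0.6, -1.2]
finger_gap: 53.2
gripper_force: 47.5
```

```bash
python3 - <<'E'
from look import *
s=read_state();print(s["finger_gap"],s["gripper_force"],s["tcp_pos"])
d=get_image("side");cv2.imwrite("pics/s4.png",cv2.resize(d["frame"][60:320,200:400,::-1],None,fx=2,fy=2))
f=S(0,75);plan([(*f,42.5,-84.9)])
E
```

```text
53.17935405277183 47.4602347612381 [599.76006925 -47.5251618  126.58246949]
[0.011, -0.016, 0.7] [0.0, 0.0, 0.0]
-> at [600.5 -43.9  42.5]
```

View pics/s4.png

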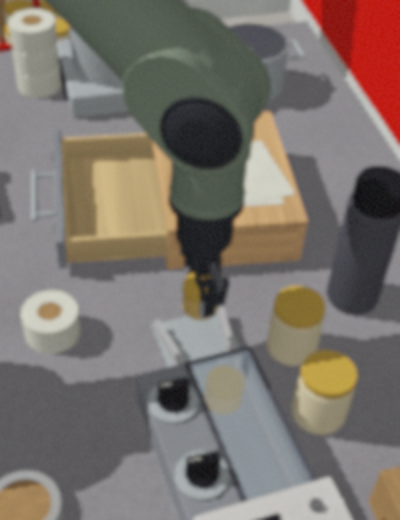

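The picture shows the drawer empty, jar 1 still in the lane at (225,388) and jar 2 held over the funnel. I'll set it down and push it in.

Call:
move_arm --targets '[[[0.011,-0.016,0.2,0,0,0,-1],[0.011,-0.016,0.4,0,0,0,-1],[0.011,-0.016,0.58,0,0,0,-1],[0.011,-0.016,0.67,0,0,0,-1],[0.011,-0.016,0.695,0,0,0,-1]]]'

```text
clock: 21.55
tcp_pos: [600.0, -42.0, 42.6]
eef_rot: [-0.0, 0.999, 0.046, -0.001]
force: [0.0, -0.9, -0.9]
finger_gap: 53.0
gripper_force: 47.5
```

Call:
move_arm --targets '[[[0,0,0,0,0,0,-1],[0,0,0,0,0,0,0.6],[0,0,0,0,0,0,1],[0,0,0,0,0,0,1],[0,0,0,0,0,0,1]]]'

```text
clock: 22.05
tcp_pos: [600.6, -42.3, 43.9]
eef_rot: [-0.0, 0.999, 0.045, 0.0]
force: [-0.6, -0.3, -1.1]
finger_gap: 85.3
gripper_force: 0.0
```

Call:
move_arm --targets '[[[0,0,-0.1,0,0,0,1],[0,0,-0.3,0,0,0,1],[0,0,-0.5,0,0,0,1],[0,0,-0.7,0,0,0,1],[0,0,-0.7,0,0,0,1]]]'

```text
clock: 22.55
tcp_pos: [601.7, -42.7, 131.1]
eef_rot: [0.0, 0.999, 0.045, 0.002]
force: [0.3, -0.9, -0.3]
finger_gap: 85.6
gripper_force: 0.0
```

```bash
python3 - <<'E'
from look import *
lane(("side",))
w=np.radians(-20)
ax=(SX[0],SX[1],0)
plan([(*S(0,158),130,5.1)],turn=35)
E
```

```text
side 241 [298. 224.] [-1.9 75.1] [46.8 53.1] 12.05 z 55.1
[-0.002, -0.226, -0.001] [0.0, -0.0, -0.333]
[0.112, -0.197, -0.001] [0.0, -0.0, -0.333]
[0.195, -0.115, -0.001] [0.0, -0.0, -0.333]
-> at [593.2  38.8 130. ]
```

Call:
move_arm --targets '[[[0,-0.075,0,0,0,-0.08,0],[0,-0.15,0,0,0,-0.16,-0.5],[0,-0.226,0,0,0,-0.25,-1],[0,-0.226,0,0,0,-0.333,-1],[0,-0.226,0,0,0,-0.333,-1]]]'

```text
clock: 23.1
tcp_pos: [597.7, -15.3, 127.4]
eef_rot: [-0.0, 0.953, 0.303, -0.0]
force: [0.8, 0.3, 0.3]
finger_gap: 12.2
gripper_force: 0.0
```

Call:
move_arm --targets '[[[0.037,-0.06,0,0,0,-0.08,-1],[0.074,-0.12,0,0,0,-0.16,-1],[0.112,-0.197,0,0,0,-0.25,-1],[0.112,-0.197,0,0,0,-0.333,-1],[0.112,-0.197,0,0,0,-0.333,-1]]]'

```text
clock: 23.6
tcp_pos: [595.2, 11.5, 127.3]
eef_rot: [-0.0, 0.843, 0.537, -0.0]
force: [-0.2, -0.4, 0.3]
finger_gap: 0.1
gripper_force: 0.0
```

Call:
move_arm --targets '[[[0.06,-0.036,0,0,0,-0.08,-1],[0.12,-0.07,0,0,0,-0.16,-1],[0.195,-0.115,0,0,0,-0.25,-1],[0.195,-0.115,0,0,0,-0.333,-1],[0.195,-0.115,0,0,0,-0.333,-1]]]'

```text
clock: 24.1
tcp_pos: [592.5, 38.3, 127.3]
eef_rot: [-0.0, 0.677, 0.736, -0.0]
force: [-0.0, -0.3, 0.5]
finger_gap: 0.1
gripper_force: 0.0
```

Call:
move_arm --targets '[[[-0.01,0,0.18,0,-0.06,0,-1],[-0.02,0,0.36,0,-0.12,0,-1],[-0.03,0,0.54,0,-0.18,0,-1],[-0.042,0,0.66,0,-0.222,0,-1],[-0.042,0,0.7,0,-0.222,0,-1]]]'

```text
clock: 24.6
tcp_pos: [592.1, 35.4, 41.4]
eef_rot: [0.129, 0.666, 0.725, -0.119]
force: [-0.8, 0.2, -0.0]
finger_gap: 0.5
gripper_force: 0.0
```

```bash
python3 - <<'E'
from look import *
w=np.radians(-20)
ax=(SX[0],SX[1],0)
plan([(*S(0,75),44,5.1,w,ax),(*S(0,9),44,5.1,w,ax)],turn=35)
E
```

```text
[-0.631, 0.013, 0.209] [-0.001, 0.002, -0.002]
-> at [600.5 -43.9  44. ]
[-0.517, -0.0, 0.188] [0.0, 0.0, 0.0]
-> at [ 606.4 -109.6   44. ]
```

Call:
move_arm --targets '[[[-0.15,0,0.05,0,0,0,-1],[-0.28,0.01,0.09,0,0,0,-1],[-0.4,0.01,0.13,0,0,0,-1],[-0.52,0.01,0.17,0,0,0,-1],[-0.631,0.013,0.209,0,0,0,-1]]]'

```text
clock: 25.1
tcp_pos: [601.9, -47.4, 46.3]
eef_rot: [0.128, 0.666, 0.726, -0.117]
force: [-0.3, 0.6, 0.3]
finger_gap: -0.2
gripper_force: 0.3
```

Call:
move_arm --targets '[[[-0.1,0,0.036,0,0,0,-1],[-0.2,0,0.073,0,0,0,-1],[-0.3,0,0.109,0,0,0,-1],[-0.4,0,0.146,0,0,0,-1],[-0.48,0,0.175,0,0,0,-1]]]'

```text
clock: 25.6
tcp_pos: [607.2, -107.8, 45.7]
eef_rot: [0.128, 0.665, 0.726, -0.117]
force: [-0.5, 1.6, 2.0]
finger_gap: 0.1
gripper_force: 0.9
```

```bash
python3 - <<'E'
from look import *
s=read_state();print((s["tcp_pos"][:2]-SO)@np.stack([SX,SY],1),s["tcp_pos"],s["force"])
w=np.radians(-20);ax=(SX[0],SX[1],0)
plan([(*S(0,7.5),44,5.1,w,ax),(*S(0,100),60,5.1,w,ax),(*S(0,130),160,5.1)])
E
```

```text
[ 0.9599073 10.7348198] [ 607.20184283 -107.82234836   45.7354189 ] [-0.46813802  1.61878456  1.96478771]
[-0.02, -0.008, 0.023] [-0.0, -0.0, -0.0]
-> at [ 606.5 -111.1   44. ]
[0.679, -0.0, -0.389] [0.0, 0.0, 0.0]
-> at [598.3 -19.   60. ]
[-0.05, -0.0, -0.869] [0.0, 0.222, 0.0]
-> at [595.6  10.9 160. ]
```

Call:
move_arm --targets '[[[0.2,0,-0.11,0,0,0,-1],[0.4,0,-0.22,0,0,0,-1],[0.66,0,-0.372,0,0,0,-1],[0.66,0,-0.372,0,0,0,-1],[0.66,0,-0.372,0,0,0,-1]]]'

```text
clock: 26.1
tcp_pos: [599.4, -16.9, 60.7]
eef_rot: [0.128, 0.664, 0.727, -0.117]
force: [-0.2, -1.0, -0.2]
finger_gap: -0.1
gripper_force: 0.0
```

Call:
move_arm --targets '[[[-0.015,0,-0.28,0,0.08,0,-1],[-0.03,0,-0.56,0,0.16,0,-1],[-0.05,0,-0.87,0,0.222,0,-1],[-0.05,0,-0.87,0,0.222,0,-1],[-0.05,0,-0.87,0,0.222,0,-1]]]'

```text
clock: 26.6
tcp_pos: [596.8, 10.4, 161.3]
eef_rot: [0.001, 0.676, 0.737, 0.0]
force: [0.1, -0.0, -1.4]
finger_gap: -0.0
gripper_force: 0.0
```

```bash
python3 - <<'E'
from look import *
d=get_image("side");cv2.imwrite("pics/s5.png",cv2.resize(d["frame"][190:320,250:380,::-1],None,fx=4,fy=4))
for y in(0,-27,-235): print(y,[((np.array(project(d,(*S(x,y),62)))-[250,190])*4).round() for x in(-30,30)])
h=cv2.cvtColor(d["frame"],cv2.COLOR_RGB2HSV)
# lid pixels seen through the guard, cast on the lid plane z=54
m=np.zeros((420,560),bool);v,u=np.nonzero((h[...,0]<32)&(h[...,1]>45))
for a,b in zip(u,v):
    q=(onplane(d,a,b,54)[:2]-SO)@np.stack([SX,SY],1)
    if abs(q[0])<32 and -238<q[1]<120:m[b,a]=1
for k in blob(m)[:4]:
    vv,uu=np.nonzero(k[2]);q=np.array([(onplane(d,a,b,54)[:2]-SO)@np.stack([SX,SY],1) for a,b in zip(uu,vv)])
    if k[0]>20: print(k[0],q.min(0).round(),q.max(0).round())
plan([(*S(0,130),160,5.1)])
E
```

```text
0 [array([192., 204.]), array([272., 184.])]
-27 [array([205., 233.]), array([286., 213.])]
-235 [array([320., 498.]), array([411., 471.])]
469 [ -28. -121.] [ 21. -15.]
[-0.003, -0.006, 0.002] [-0.0, 0.001, -0.001]
-> at [595.6  10.9 160. ]
```

View pics/s5.png

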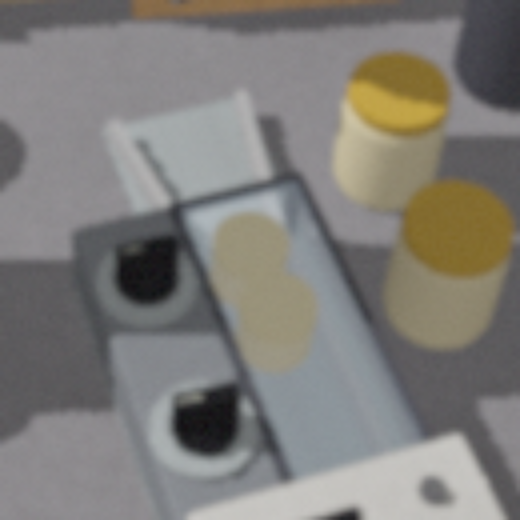

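Both jars stand upright in single file under the guard, spanning y of about -15 to -121 in the sealer frame. Next I shut the drawer by its handle.

```bash
python3 - <<'E'
from look import *
h=C(-321.5,0);print(h)
plan([(*h,160,-6.3),(*h,57,-6.3)])
E
```

```text
(np.float64(393.04155282115977), np.float64(294.77958101577104))
[0.625, -0.37, -0.0] [-0.0, 0.0, 0.031]
[0.606, -0.401, 0.0] [-0.0, 0.0, 0.031]
[0.586, -0.43, 0.0] [-0.0, 0.0, 0.031]
[0.564, -0.458, 0.0] [-0.0, 0.0, 0.031]
-> at [393.  294.8 160. ]
[0.0, 0.0, 0.858] [0.0, 0.0, 0.0]
-> at [393.  294.8  57. ]
```

Call:
move_arm --targets '[[[0.2,-0.12,0,0,0,0.01,-1],[0.4,-0.24,0,0,0,0.02,-1],[0.625,-0.37,0,0,0,0.031,-0.8],[0.625,-0.37,0,0,0,0.031,-0.5],[0.625,-0.37,0,0,0,0.031,-0.5]]]'

```text
clock: 27.15
tcp_pos: [545.1, 83.9, 159.6]
eef_rot: [-0.0, 0.692, 0.722, -0.001]
force: [0.4, -0.7, 0.7]
finger_gap: 21.9
gripper_force: 0.0
```

Call:
move_arm --targets '[[[0.2,-0.13,0,0,0,0.01,-0.5],[0.4,-0.26,0,0,0,0.02,-0.5],[0.606,-0.401,0,0,0,0.031,-0.5],[0.606,-0.401,0,0,0,0.031,-0.5],[0.606,-0.401,0,0,0,0.031,-0.5]]]'

```text
clock: 27.65
tcp_pos: [495.0, 153.7, 160.3]
eef_rot: [0.0, 0.71, 0.704, -0.001]
force: [0.1, -1.1, 0.3]
finger_gap: 21.3
gripper_force: 0.0
```

Call:
move_arm --targets '[[[0.2,-0.14,0,0,0,0.01,-0.5],[0.4,-0.28,0,0,0,0.02,-0.5],[0.586,-0.43,0,0,0,0.031,-0.5],[0.586,-0.43,0,0,0,0.031,-0.5],[0.586,-0.43,0,0,0,0.031,-0.5]]]'

```text
clock: 28.15
tcp_pos: [444.5, 224.0, 160.6]
eef_rot: [0.0, 0.727, 0.686, -0.0]
force: [-0.4, -0.9, -0.0]
finger_gap: 21.3
gripper_force: 0.0
```

Call:
move_arm --targets '[[[0.2,-0.15,0,0,0,0.01,-0.5],[0.4,-0.3,0,0,0,0.02,-0.5],[0.564,-0.458,0,0,0,0.031,-0.5],[0.564,-0.458,0,0,0,0.031,-0.5],[0.564,-0.458,0,0,0,0.031,-0.5]]]'

```text
clock: 28.65
tcp_pos: [393.8, 294.6, 160.7]
eef_rot: [0.0, 0.744, 0.668, -0.0]
force: [0.3, 1.0, 0.1]
finger_gap: 21.3
gripper_force: 0.0
```

```bash
python3 - <<'E'
from look import *
d=get_image("wrist");P=cloud(d);Q=(P[...,:2]-CO)@np.stack([CX,CY],1);m=(P[...,2]>44)&(P[...,2]<62)&(Q[...,0]<-305)&(Q[...,0]>-345)&(abs(Q[...,1])<70)
print(m.sum(),np.percentile(Q[m],[3,97],axis=0))
print(read_state()["tcp_pos"],read_state()["finger_gap"])
plan([(*C(-321.5,0),57,-6.3)])
E
```

```text
2311 [[-321.76860284  -55.53122867]
 [-307.80170731   62.95333422]]
[394.05465144 294.28023177 160.77244212] 21.442591311481262
[0.004, -0.009, 0.865] [0.0, 0.0, 0.002]
-> at [393.  294.8  57. ]
```

The drawer had crept back about 3 mm from its stop on release. I'll grip the handle again, pull firmly to the stop, then push it shut.

Call:
move_arm --targets '[[[0.004,0.03,0.25,0,0,0,-0.5],[0.004,0.03,0.5,0,0,0,-0.5],[0.004,0.03,0.75,0,0,0,-0.5],[0.004,0.03,0.86,0,0,0,-0.5],[0.004,0.03,0.86,0,0,0,-0.5]]]'

```text
clock: 29.2
tcp_pos: [397.8, 294.3, 57.0]
eef_rot: [0.0, 0.744, 0.668, -0.0]
force: [0.4, -1.2, -0.4]
finger_gap: 21.2
gripper_force: 0.0
```

Call:
move_arm --targets '[[[0,0,0,0,0,0,-1],[0,0,0,0,0,0,-1],[0,0,0,0,0,0,-1],[0,0,0,0,0,0,-1],[0,0,0,0,0,0,-1]]]' --squeeze 60

```text
clock: 29.7
tcp_pos: [396.6, 294.8, 57.9]
eef_rot: [0.0, 0.744, 0.668, -0.0]
force: [0.0, -5.7, 1.3]
finger_gap: 8.6
gripper_force: 58.8
```

Call:
move_arm --targets '[[[0,-0.02,0,0,0,0,-1],[0,-0.035,0,0,0,0,-1],[0,-0.045,0,0,0,0,-1],[0,-0.055,0,0,0,0,-1],[0,-0.055,0,0,0,0,-1]]]'

```text
clock: 30.2
tcp_pos: [394.3, 295.1, 58.1]
eef_rot: [0.002, 0.745, 0.667, 0.003]
force: [28.9, -11.4, -20.9]
finger_gap: 9.0
gripper_force: 58.3
```

The stop is firm at about 29 N. Now I push it shut.

Call:
move_arm --targets '[[[0,0.1,0,0,0,0,-1],[0,0.24,0,0,0,0,-1],[0,0.38,0,0,0,0,-1],[0,0.52,0,0,0,0,-1],[0,0.66,0,0,0,0,-1]]]'

```text
clock: 30.7
tcp_pos: [469.1, 286.6, 57.9]
eef_rot: [0.0, 0.744, 0.668, -0.001]
force: [-2.1, -7.6, 3.7]
finger_gap: 8.8
gripper_force: 61.2
```

Call:
move_arm --targets '[[[0,0.14,0,0,0,0,-1],[0,0.28,0,0,0,0,-1],[0,0.42,0,0,0,0,-1],[0,0.54,0,0,0,0,-1],[0,0.64,0,0,0,0,-1]]]'

```text
clock: 31.2
tcp_pos: [545.7, 278.1, 57.9]
eef_rot: [0.0, 0.744, 0.668, -0.001]
force: [-2.7, -9.1, 4.6]
finger_gap: 8.9
gripper_force: 61.1
```

Call:
move_arm --targets '[[[0,0.03,0,0,0,0,-1],[0,0.06,0,0,0,0,-1],[0,0.09,0,0,0,0,-1],[0,0.11,0,0,0,0,-1],[0,0.12,0,0,0,0,-1]]]'

```text
clock: 31.7
tcp_pos: [559.3, 276.5, 57.9]
eef_rot: [0.0, 0.744, 0.668, -0.001]
force: [-8.2, -9.2, 10.5]
finger_gap: 8.8
gripper_force: 61.9
```

Call:
move_arm --targets '[[[0,0.01,0,0,0,0,-1],[0,0.02,0,0,0,0,-1],[0,0.02,0,0,0,0,-1],[0,0.01,0,0,0,0,-0.6],[0,0.01,0,0,0,0,-0.5]]]'

```text
clock: 32.2
tcp_pos: [560.6, 278.4, 58.0]
eef_rot: [0.0, 0.744, 0.669, 0.0]
force: [0.3, -0.4, 0.5]
finger_gap: 21.4
gripper_force: 0.1
```

Call:
move_arm --targets '[[[0,0,0,0,0,0,-0.5],[0,0,-0.2,0,0,0,-0.5],[0,0,-0.5,0,0,0,-0.5],[0,0,-0.9,0,0,0,-0.5],[0,0,-0.9,0,0,0,-0.5]]]'

```text
clock: 32.7
tcp_pos: [563.1, 279.2, 171.6]
eef_rot: [0.001, 0.744, 0.668, 0.004]
force: [1.8, -0.7, -0.0]
finger_gap: 21.4
gripper_force: 0.0
```

```bash
python3 - <<'E'
from look import *
d=get_image("wrist");P=cloud(d);Q=(P[...,:2]-CO)@np.stack([CX,CY],1);m=(P[...,2]>44)&(P[...,2]<62)&(Q[...,0]<-140)&(Q[...,0]>-190)&(abs(Q[...,1])<80)
print(m.sum(),np.percentile(Q[m],[3,97],axis=0))
# knobs again: tops at 105..118, from the top view
d=get_image("top")
P=cloud(d);Q=(P[...,:2]-SO)@np.stack([SX,SY],1)
for ky in(-60,-175):
    m=(P[...,2]>103)&(P[...,2]<120)&(np.hypot(Q[...,0]+85,Q[...,1]-ky)<40)
    print(m.sum(),rect(P[m]))
k=S(-85,-60);print(k)
plan([(*k,190,93)],turn=38)
E
```

```text
2154 [[-159.37345327  -56.0760755 ]
 [-142.62198058   62.22747332]]
94 (array([ 528., -185.]), array([14.6, 41.8]), 88.47)
94 (array([ 537.6, -299.8]), array([39.9, 15.3]), 2.89)
(np.float64(527.8701672520712), np.float64(-185.91847915829368))
[-0.776, 0.027, -0.04] [0.0, 0.0, -0.22]
[-0.739, -0.238, -0.04] [0.0, 0.0, -0.22]
[-0.615, -0.474, -0.04] [0.0, 0.0, -0.22]
[-0.418, -0.654, -0.039] [0.0, 0.0, -0.22]
[-0.171, -0.757, -0.039] [0.0, 0.0, -0.22]
-> at [ 527.9 -185.9  190. ]
```

The drawer is back exactly where it started (bar edge at -159.4). Next come the knobs, the front one first.

Call:
move_arm --targets '[[[-0.2,0.01,-0.01,0,0,-0.07,0],[-0.4,0.015,-0.02,0,0,-0.15,0],[-0.6,0.02,-0.03,0,0,-0.22,0],[-0.776,0.027,-0.04,0,0,-0.22,0],[-0.776,0.027,-0.04,0,0,-0.22,0]]]'

```text
clock: 33.3
tcp_pos: [553.7, 181.9, 169.7]
eef_rot: [0.0, 0.619, 0.785, -0.001]
force: [0.8, -0.4, 0.3]
finger_gap: 42.7
gripper_force: 0.0
```

Call:
move_arm --targets '[[[-0.18,-0.06,-0.01,0,0,-0.07,0],[-0.36,-0.12,-0.02,0,0,-0.15,0],[-0.55,-0.18,-0.03,0,0,-0.22,0],[-0.739,-0.238,-0.04,0,0,-0.22,0],[-0.739,-0.238,-0.04,0,0,-0.22,0]]]'

```text
clock: 33.8
tcp_pos: [546.9, 89.4, 174.6]
eef_rot: [-0.0, 0.475, 0.88, -0.001]
force: [-0.8, -0.4, 0.8]
finger_gap: 42.8
gripper_force: 0.0
```

Call:
move_arm --targets '[[[-0.15,-0.12,-0.01,0,0,-0.07,0],[-0.3,-0.24,-0.02,0,0,-0.15,0],[-0.46,-0.36,-0.03,0,0,-0.22,0],[-0.615,-0.474,-0.04,0,0,-0.22,0],[-0.615,-0.474,-0.04,0,0,-0.22,0]]]'

```text
clock: 34.3
tcp_pos: [540.3, -2.9, 179.5]
eef_rot: [-0.0, 0.316, 0.949, -0.001]
force: [0.2, 0.3, 0.0]
finger_gap: 42.5
gripper_force: 0.0
```

Call:
move_arm --targets '[[[-0.1,-0.16,-0.01,0,0,-0.07,0],[-0.2,-0.32,-0.02,0,0,-0.15,0],[-0.31,-0.49,-0.03,0,0,-0.22,0],[-0.418,-0.654,-0.04,0,0,-0.22,0],[-0.418,-0.654,-0.04,0,0,-0.22,0]]]'

```text
clock: 34.8
tcp_pos: [533.7, -95.4, 184.3]
eef_rot: [-0.0, 0.148, 0.989, -0.0]
force: [-0.3, 0.3, 0.6]
finger_gap: 42.8
gripper_force: 0.0
```

Call:
move_arm --targets '[[[-0.04,-0.19,-0.01,0,0,-0.07,0],[-0.08,-0.38,-0.02,0,0,-0.15,0],[-0.12,-0.57,-0.03,0,0,-0.22,0],[-0.171,-0.757,-0.04,0,0,-0.22,0],[-0.171,-0.757,-0.04,0,0,-0.22,0]]]'

```text
clock: 35.3
tcp_pos: [527.1, -187.9, 189.1]
eef_rot: [-0.0, -0.024, 1.0, -0.0]
force: [-0.2, 0.1, 0.2]
finger_gap: 42.5
gripper_force: 0.0
```

```bash
python3 - <<'E'
from look import *
s=read_state();print(s["joint_positions"].round(2),s["finger_gap"],s["tcp_pos"])
d=get_image("wrist")
P=cloud(d);Q=(P[...,:2]-SO)@np.stack([SX,SY],1)
for ky in(-60,-175):
    m=(P[...,2]>103)&(P[...,2]<120)&(np.hypot(Q[...,0]+85,Q[...,1]-ky)<40)
    print(m.sum(),rect(P[m]) if m.sum()>20 else 0, np.median(P[m],0) if m.sum() else 0)
k=S(-85,-60)
plan([(*k,111,90.7)],turn=38)
E
```

```text
[ 0.35  0.5  -0.16  1.83  0.11  0.81  1.76] 42.45655068753168 [ 527.14312809 -187.91459126  189.11326593]
1135 (array([ 528.7, -186. ]), array([41.1, 13.7]), 3.2) [ 526.81888384 -185.98443661  111.9319779 ]
1394 (array([ 538.8, -300.2]), array([41.7, 14.9]), 0.18) [ 536.8634892  -297.75866347  111.71090523]
[-0.005, 0.001, 0.65] [0.0, -0.0, 0.023]
-> at [ 527.9 -185.9  111. ]
```

Call:
move_arm --targets '[[[-0.005,0.001,0.2,0,0,0.015,0],[-0.005,0.001,0.4,0,0,0.015,0],[-0.005,0.001,0.58,0,0,0.015,0],[-0.005,0.001,0.65,0,0,0.015,0],[-0.005,0.001,0.65,0,0,0.015,0]]]'

```text
clock: 35.85
tcp_pos: [527.6, -184.6, 110.6]
eef_rot: [-0.001, -0.014, 1.0, 0.001]
force: [0.4, 0.5, -0.6]
finger_gap: 42.6
gripper_force: 0.0
```

Call:
move_arm --targets '[[[0,0,0,0,0,0,-1],[0,0,0,0,0,0,-1],[0,0,0,0,0,0,-1],[0,0,0,0,0,0,-1],[0,0,0,0,0,0,-1]]]' --squeeze 60

```text
clock: 36.35
tcp_pos: [528.3, -186.0, 112.7]
eef_rot: [0.001, -0.014, 1.0, -0.0]
force: [-0.5, 2.7, 7.8]
finger_gap: 12.8
gripper_force: 59.6
```

```bash
python3 - <<'E'
from look import *
s=read_state();print(s["tcp_pos"],s["finger_gap"],s["force"],s["wrist_torque"].round(2),s["eef_rot"].round(3))
E
```

```text
[ 528.29259733 -186.04241138  112.73760902] 12.817318677929473 [-0.54959344  2.66496439  7.77305168] [ 0.54  0.2  -0.07] [ 0.001 -0.014  1.    -0.   ]
```

Call:
move_arm --targets '[[[0,0,0,0,0,0.085,-1],[0,0,0,0,0,0.17,-1],[0,0,0,0,0,0.255,-1],[0,0,0,0,0,0.34,-1],[0,0,0,0,0,0.42,-1]]]'

```text
clock: 36.85
tcp_pos: [528.4, -185.6, 112.8]
eef_rot: [0.001, 0.313, 0.95, 0.001]
force: [-0.4, 5.1, 6.1]
finger_gap: 12.9
gripper_force: 59.8
```

Call:
move_arm --targets '[[[0,0,0,0,0,0.085,-1],[0,0,0,0,0,0.17,-1],[0,0,0,0,0,0.255,-1],[0,0,0,0,0,0.34,-1],[0,0,0,0,0,0.42,-1]]]'

```text
clock: 37.35
tcp_pos: [528.9, -185.2, 112.8]
eef_rot: [0.001, 0.604, 0.797, 0.001]
force: [2.0, 6.5, 5.4]
finger_gap: 13.1
gripper_force: 59.6
```

Call:
move_arm --targets '[[[0,0,0,0,0,0.085,-1],[0,0,0,0,0,0.17,-1],[0,0,0,0,0,0.255,-1],[0,0,0,0,0,0.34,-1],[0,0,0,0,0,0.42,-1]]]'

```text
clock: 37.85
tcp_pos: [529.4, -185.2, 112.8]
eef_rot: [0.001, 0.829, 0.559, 0.002]
force: [5.4, 4.6, 1.9]
finger_gap: 12.7
gripper_force: 59.3
```

```bash
cat >> look.py <<'E'
def knob(): # state of a gripped knob: turn of tool, moment about the vertical
    s=read_state();q=s["eef_rot"];y=Ro.from_quat([q[1],q[2],q[3],q[0]]).apply([0,1,0])
    print("phi",np.degrees(np.arctan2(y[1],y[0])).round(1),s["tcp_pos"].round(1),"gap",round(s["finger_gap"],1),"F",s["force"].round(1),"M",s["wrist_torque"].round(2),"j",s["joint_positions"].round(2))
E
python3 -c "from look import *;knob()"
```

```text
phi -22.1 [ 529.4 -185.2  112.8] gap 12.7 F [5.4 4.6 1.9] M [ 1.02 -1.08  0.08] j [-0.05  0.66  0.4   1.9  -0.4   0.66  0.21]
```

Call:
move_arm --targets '[[[0,0,0,0,0,0.07,-1],[0,0,0,0,0,0.14,-1],[0,0,0,0,0,0.2,-1],[0,0,0,0,0,0.23,-1],[0,0,0,0,0,0.26,-1]]]'

```text
clock: 38.35
tcp_pos: [529.6, -185.4, 112.8]
eef_rot: [0.0, 0.925, 0.381, 0.002]
force: [6.5, 4.1, 5.2]
finger_gap: 13.0
gripper_force: 70.7
```

```bash
python3 -c "from look import *;knob()"
```

```text
phi -45.2 [ 529.6 -185.4  112.8] gap 13.0 F [6.5 4.1 5.2] M [ 0.78 -1.29  1.33] j [-0.12  0.68  0.51  1.9  -0.51  0.68 -0.09]
```

Call:
move_arm --targets '[[[0,0,0,0,0,0.02,-1],[0,0,0,0,0,0.04,-1],[0,0,0,0,0,0.05,-1],[0,0,0,0,0,0.05,-1],[0,0,0,0,0,0.05,-1]]]'

```text
clock: 38.85
tcp_pos: [529.7, -185.4, 112.9]
eef_rot: [0.001, 0.938, 0.347, 0.002]
force: [6.1, 2.0, 7.0]
finger_gap: 13.2
gripper_force: 112.5
```

```bash
python3 -c "from look import *;knob()"
```

```text
phi -49.5 [ 529.7 -185.4  112.9] gap 13.2 F [6.1 2.  7. ] M [ 0.62 -1.09  2.95] j [-0.13  0.69  0.53  1.91 -0.53  0.69 -0.15]
```

The moment climbed to about 3 Nm, so the end stop is reached. I'll release, rise and go to the rear knob.

Call:
move_arm --targets '[[[0,0,0,0,0,-0.03,-1],[0,0,0,0,0,-0.04,-0.5],[0,0,0,0,0,-0.04,0],[0,0,0,0,0,-0.04,0],[0,0,0,0,0,-0.04,0]]]'

```text
clock: 39.35
tcp_pos: [527.5, -186.3, 111.6]
eef_rot: [-0.0, 0.928, 0.373, -0.0]
force: [-0.1, 0.5, 0.2]
finger_gap: 42.5
gripper_force: 0.0
```

Call:
move_arm --targets '[[[0,0,-0.2,0,0,0,0],[0,0,-0.4,0,0,0,0],[0,0,-0.6,0,0,0,0],[0,0,-0.65,0,0,0,0],[0,0,-0.65,0,0,0,0]]]'

```text
clock: 39.85
tcp_pos: [527.9, -186.1, 190.1]
eef_rot: [0.0, 0.928, 0.373, 0.001]
force: [-0.0, -0.1, 0.3]
finger_gap: 43.1
gripper_force: 0.0
```

```bash
python3 - <<'E'
from look import *
knob()
d=get_image("wrist");P=cloud(d);Q=(P[...,:2]-SO)@np.stack([SX,SY],1)
for ky in(-60,-175):
    m=(P[...,2]>103)&(P[...,2]<120)&(np.hypot(Q[...,0]+85,Q[...,1]-ky)<35)
    print(m.sum(),rect(P[m]) if m.sum()>20 else 0)
plan([(*S(-85,-175),190,92.5)],turn=37)
E
```

```text
phi -46.1 [ 527.9 -186.1  190.1] gap 43.1 F [-0.  -0.1  0.3] M [ 0.05 -0.01 -0.01] j [-0.19  0.58  0.6   1.86 -0.43  0.83 -0.17]
1158 (array([ 530. , -184.8]), array([41.1, 14. ]), 47.22)
119 (array([ 553.1, -293.7]), array([ 7.9, 20.4]), 62.52)
[-0.15, 0.187, -0.002] [0.0, -0.0, -0.385]
[-0.229, 0.069, -0.002] [0.0, -0.0, -0.385]
[-0.228, -0.074, -0.002] [0.0, -0.0, -0.385]
[-0.145, -0.19, -0.002] [0.0, -0.0, -0.385]
-> at [ 538.1 -300.5  190. ]
```

The front knob's bar reads at 47.2°, which matches 2.4 rad. Now the rear knob.

Call:
move_arm --targets '[[[-0.03,0.04,0,0,0,-0.08,0],[-0.06,0.08,0,0,0,-0.16,0],[-0.09,0.12,0,0,0,-0.24,0],[-0.12,0.15,0,0,0,-0.32,0],[-0.15,0.187,0,0,0,-0.385,0]]]'

```text
clock: 40.4
tcp_pos: [529.7, -214.8, 188.3]
eef_rot: [-0.001, 0.773, 0.635, -0.0]
force: [-0.3, 0.8, 0.2]
finger_gap: 42.8
gripper_force: 0.0
```

Call:
move_arm --targets '[[[-0.05,0.02,0,0,0,-0.08,0],[-0.1,0.03,0,0,0,-0.16,0],[-0.15,0.045,0,0,0,-0.24,0],[-0.19,0.06,0,0,0,-0.32,0],[-0.229,0.069,0,0,0,-0.385,0]]]'

```text
clock: 40.9
tcp_pos: [532.4, -243.4, 188.2]
eef_rot: [-0.001, 0.549, 0.836, -0.0]
force: [-0.3, 0.1, -0.0]
finger_gap: 42.4
gripper_force: 0.0
```

Call:
move_arm --targets '[[[-0.05,-0.02,0,0,0,-0.08,0],[-0.1,-0.03,0,0,0,-0.16,0],[-0.15,-0.05,0,0,0,-0.24,0],[-0.19,-0.06,0,0,0,-0.32,0],[-0.228,-0.074,0,0,0,-0.385,0]]]'

```text
clock: 41.4
tcp_pos: [535.1, -272.0, 188.2]
eef_rot: [-0.001, 0.275, 0.962, 0.0]
force: [0.5, 0.1, -0.1]
finger_gap: 43.0
gripper_force: 0.0
```

Call:
move_arm --targets '[[[-0.03,-0.04,0,0,0,-0.08,0],[-0.06,-0.08,0,0,0,-0.16,0],[-0.09,-0.12,0,0,0,-0.24,0],[-0.12,-0.16,0,0,0,-0.32,0],[-0.145,-0.19,0,0,0,-0.385,0]]]'

```text
clock: 41.9
tcp_pos: [537.6, -300.7, 188.1]
eef_rot: [-0.001, -0.024, 1.0, 0.001]
force: [-0.1, -0.6, 0.6]
finger_gap: 43.4
gripper_force: 0.0
```

```bash
python3 - <<'E'
from look import *
d=get_image("wrist");P=cloud(d);Q=(P[...,:2]-SO)@np.stack([SX,SY],1)
for ky in(-60,-175):
    m=(P[...,2]>103)&(P[...,2]<120)&(np.hypot(Q[...,0]+85,Q[...,1]-ky)<35)
    print(m.sum(),rect(P[m]) if m.sum()>20 else 0)
knob()
plan([(*S(-85,-175),111,92.5)],turn=37)
E
```

```text
1297 (array([ 528.9, -186.7]), array([41.6, 14.2]), 47.44)
1165 (array([ 538.6, -300.5]), array([41.1, 14. ]), 0.76)
phi 93.0 [ 537.5 -301.4  188.1] gap 42.4 F [-0.7 -0.7 -0. ] M [-0.01  0.04  0.05] j [ 0.45  0.58 -0.05  1.68  0.04  0.88  2.01]
[-0.006, 0.007, 0.643] [0.001, -0.001, 0.006]
-> at [ 538.1 -300.5  111. ]
```

Call:
move_arm --targets '[[[-0.006,0.005,0.2,0,0,0.017,0],[-0.006,0.005,0.4,0,0,0.017,0],[-0.006,0.005,0.58,0,0,0.017,0],[-0.006,0.005,0.64,0,0,0.017,0],[-0.006,0.005,0.64,0,0,0.017,0]]]'

```text
clock: 42.45
tcp_pos: [538.1, -299.5, 111.5]
eef_rot: [-0.001, -0.008, 1.0, 0.001]
force: [-1.4, 0.3, -0.1]
finger_gap: 42.7
gripper_force: 0.0
```

Call:
move_arm --targets '[[[0,0,0,0,0,0,-1],[0,0,0,0,0,0,-1],[0,0,0,0,0,0,-1],[0,0,0,0,0,0,-1],[0,0,0,0,0,0,-1]]]' --squeeze 60

```text
clock: 42.95
tcp_pos: [539.2, -300.5, 114.0]
eef_rot: [0.001, -0.008, 1.0, -0.0]
force: [-1.6, -0.2, 7.9]
finger_gap: 13.1
gripper_force: 59.8
```

Call:
move_arm --targets '[[[0,0,0,0,0,0.085,-1],[0,0,0,0,0,0.17,-1],[0,0,0,0,0,0.255,-1],[0,0,0,0,0,0.34,-1],[0,0,0,0,0,0.42,-1]]]'

```text
clock: 43.45
tcp_pos: [539.2, -300.5, 114.0]
eef_rot: [0.001, 0.319, 0.948, -0.0]
force: [-1.6, -1.5, 6.1]
finger_gap: 13.0
gripper_force: 59.8
```

Call:
move_arm --targets '[[[0,0,0,0,0,0.085,-1],[0,0,0,0,0,0.17,-1],[0,0,0,0,0,0.255,-1],[0,0,0,0,0,0.34,-1],[0,0,0,0,0,0.42,-1]]]'

```text
clock: 43.95
tcp_pos: [539.2, -300.6, 114.0]
eef_rot: [0.001, 0.609, 0.793, 0.0]
force: [-1.4, -1.6, 5.7]
finger_gap: 13.0
gripper_force: 59.8
```

Call:
move_arm --targets '[[[0,0,0,0,0,0.085,-1],[0,0,0,0,0,0.17,-1],[0,0,0,0,0,0.255,-1],[0,0,0,0,0,0.34,-1],[0,0,0,0,0,0.42,-1]]]'

```text
clock: 44.45
tcp_pos: [539.1, -300.6, 113.9]
eef_rot: [0.001, 0.833, 0.553, 0.0]
force: [-2.3, -1.6, 7.3]
finger_gap: 12.5
gripper_force: 60.0
```

```bash
python3 -c "from look import *;knob()"
```

```text
phi -22.8 [ 539.1 -300.6  113.9] gap 12.5 F [-2.3 -1.6  7.3] M [-0.44  0.62  0.09] j [ 0.09  0.75  0.49  1.75 -0.48  0.76  0.43]
```

Call:
move_arm --targets '[[[0,0,0,0,0,0.07,-1],[0,0,0,0,0,0.14,-1],[0,0,0,0,0,0.2,-1],[0,0,0,0,0,0.24,-1],[0,0,0,0,0,0.28,-1]]]'

```text
clock: 44.95
tcp_pos: [539.4, -300.3, 114.0]
eef_rot: [0.001, 0.933, 0.361, 0.001]
force: [10.0, 14.3, 14.0]
finger_gap: 13.0
gripper_force: 91.9
```

```bash
python3 -c "from look import *;knob()"
```

```text
phi -47.7 [ 539.4 -300.3  114. ] gap 13.0 F [10.  14.3 14. ] M [ 3.13 -2.07  1.16] j [ 0.02  0.78  0.6   1.75 -0.59  0.79  0.09]
```

Call:
move_arm --targets '[[[0,0,0,0,0,0.01,-1],[0,0,0,0,0,0.02,-1],[0,0,0,0,0,0.02,-1],[0,0,0,0,0,0.02,-1],[0,0,0,0,0,0.02,-1]]]'

```text
clock: 45.45
tcp_pos: [539.7, -300.0, 114.1]
eef_rot: [0.001, 0.938, 0.348, 0.001]
force: [-1.2, 0.9, 12.5]
finger_gap: 12.9
gripper_force: 106.8
```

Call:
move_arm --targets '[[[0,0,0,0,0,-0.03,-1],[0,0,0,0,0,-0.04,-0.5],[0,0,0,0,0,-0.04,0],[0,0,0,0,0,-0.04,0],[0,0,0,0,0,-0.04,0]]]'

```text
clock: 45.95
tcp_pos: [538.8, -299.9, 112.8]
eef_rot: [-0.0, 0.927, 0.375, 0.0]
force: [-0.2, -0.4, -0.9]
finger_gap: 42.6
gripper_force: 0.0
```

Call:
move_arm --targets '[[[0,0,-0.25,0,0,0,0],[0,0,-0.5,0,0,0,0],[0,0,-0.75,0,0,0,0],[0,0,-0.9,0,0,0,0],[0,0,-0.9,0,0,0,0]]]'

```text
clock: 46.45
tcp_pos: [539.6, -300.5, 223.2]
eef_rot: [0.001, 0.927, 0.376, 0.001]
force: [-0.1, 0.0, -0.5]
finger_gap: 42.4
gripper_force: 0.0
```

```bash
python3 - <<'E'
from look import *
knob()
for n in("wrist","side"):
    d=get_image(n);P=cloud(d);Q=(P[...,:2]-SO)@np.stack([SX,SY],1)
    for ky in(-60,-175):
        m=(P[...,2]>103)&(P[...,2]<120)&(np.hypot(Q[...,0]+85,Q[...,1]-ky)<35)
        print(n,m.sum(),rect(P[m]) if m.sum()>20 else 0)
cv2.imwrite("pics/s6.png",d["frame"][:,:,::-1])
cv2.imwrite("pics/t6.png",get_image("top")["frame"][:,:,::-1])
E
```

```text
phi -45.9 [ 539.6 -300.5  223.2] gap 42.4 F [-0.1  0.  -0.5] M [-0.03 -0.04 -0.  ] j [-0.04  0.65  0.7   1.68 -0.49  0.99  0.04]
wrist 1283 (array([ 530. , -185.5]), array([41.7, 14.6]), 47.6)
wrist 870 (array([ 539.8, -299.3]), array([41.4, 13.9]), 47.37)
side 51 (array([ 521.7, -194.6]), array([22.3, 14.1]), 45.59)
side 109 (array([ 538.7, -300.9]), array([42.4, 14. ]), 48.63)
```

View pics/s6.png

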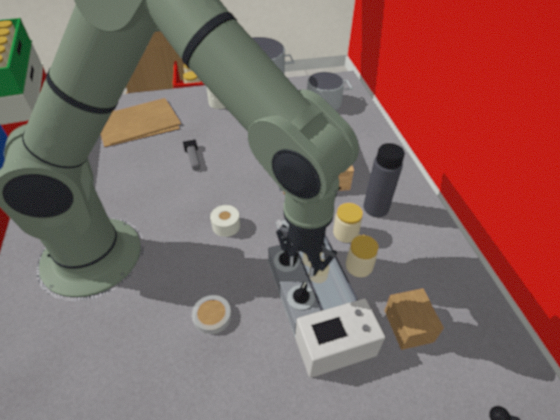

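Both bars read 47.4° (2.4 rad). I'll back the arm off for a final check of the jars and drawer.

Call:
move_arm --targets '[[[-0.15,0.1,-0.2,0,0,0,0],[-0.3,0.2,-0.4,0,0,0,0],[-0.5,0.35,-0.6,0,0,0,0],[-0.7,0.5,-0.6,0,0,0,0],[-0.85,0.6,-0.6,0,0,0,0]]]'

```text
clock: 47.1
tcp_pos: [515.1, -424.4, 292.3]
eef_rot: [-0.0, 0.927, 0.375, -0.0]
force: [0.5, -0.0, 0.6]
finger_gap: 42.7
gripper_force: 0.0
```

Call:
move_arm --targets '[[[-0.2,0.15,0,0,0,0,0],[-0.4,0.3,0,0,0,0,0],[-0.6,0.45,0,0,0,0,0],[-0.8,0.6,0,0,0,0,0],[-0.8,0.6,0,0,0,0,0]]]'

```text
clock: 47.6
tcp_pos: [494.2, -544.7, 290.8]
eef_rot: [-0.001, 0.928, 0.374, -0.001]
force: [-0.9, 0.6, 0.6]
finger_gap: 42.9
gripper_force: 0.0
```

```bash
python3 - <<'E'
from look import *
t=get_image("top");d=get_image("side")
a=cv2.resize(t["frame"][90:230,100:460],None,fx=2,fy=2);b=cv2.resize(d["frame"][90:320,220:400],None,fx=1.7,fy=1.7)
c=np.zeros((a.shape[0]+0,0,3),np.uint8)
cv2.imwrite("pics/t7.png",a[:,:,::-1]);cv2.imwrite("pics/s7.png",cv2.resize(d["frame"][90:340,200:430,::-1],None,fx=2.3,fy=2.3))
P=cloud(t);Q=(P[...,:2]-CO)@np.stack([CX,CY],1);m=(P[...,2]>44)&(P[...,2]<62)&(Q[...,0]<-140)&(Q[...,0]>-190)&(abs(Q[...,1])<80)
print("handle",np.percentile(Q[m],[3,97],axis=0).round(1).tolist())
print(read_state()["clock"],read_state()["force"])
E
```

```text
handle [[-160.4, -60.7], [-143.2, 59.1]]
47.7 [ 0.23129139  0.83074844 -0.93266847]
```

View pics/s7.png

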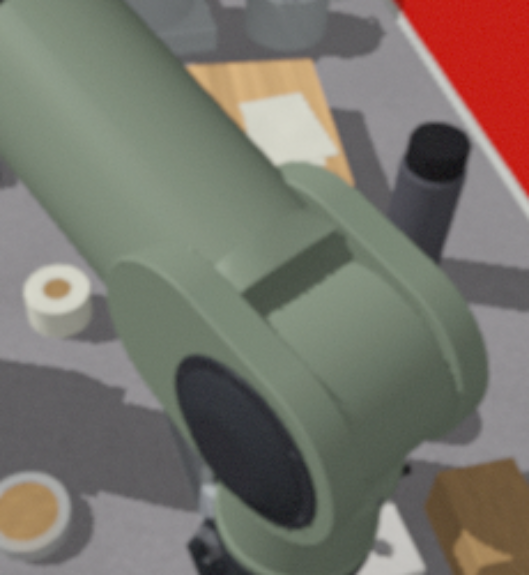

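View pics/t7.png

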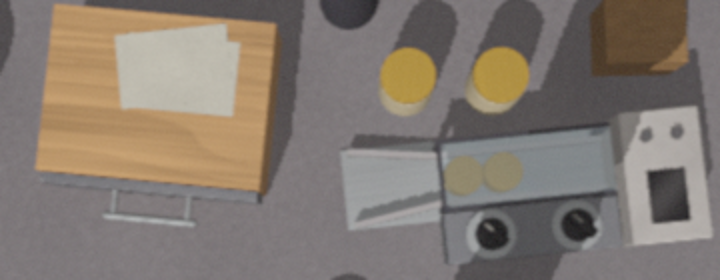

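```bash
python3 - <<'E'
from look import *
t=get_image("top");B=np.stack([SX,SY],1)
for u in(443,482): print(((onplane(t,100+u/2,90+174/2,54)[:2]-SO)@B).round(1))
for d in(dict(np.load("top0.npz")),t):
    P=cloud(d);Q=(P[...,:2]-CO)@np.stack([CX,CY],1);m=(P[...,2]>44)&(P[...,2]<62)&(Q[...,0]<-140)&(Q[...,0]>-190)&(abs(Q[...,1])<80)
    print("handle",np.percentile(Q[m],[3,50],axis=0).round(1).tolist())
E
```

```text
[ 2.8 -9.6]
[ -2.9 -62.5]
handle [[-160.4, -58.4], [-154.7, 1.4]]
handle [[-160.4, -60.2], [-154.8, 1.1]]
```

The jar nearer the mouth has its back edge about 10 mm inside the guard, and the handle is at its starting, shut position. I'm handing in.

```bash
python3 -c "from rig import *;print(close_job())"
```

```text
the job is handed in; nothing more can be done
None
```

The job is handed in after about 48 s: both tasting jars found in the drawer stand upright in single file under the guard, both knobs are tight at about 2.4 rad (front first, then rear), the drawer is shut, and I did not move the other items.

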